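Turn a glued sign over and weight it down

TASK

The sign on the blue mat has just had its yellow core glued on: lever it up on edge against the fence and lower it over, so that it lies on the mat, core up. Then pull the weight tray out of the low cabinet to its stop, stand every weight from it upright and steady on the core, and last push the tray fully back in. Leave the other things on the bench where they are.

Things in the scene. Friction and masses are not known exactly. Their poses are not given: they have to be found in the camera images.
- station: Gluing station fixed to the bench: flat blue felt mat 300 (x) x 400 (y) mm, flush with the bench (height 0), origin at the mat's centre on the bench; an aluminium fence 300 mm long, 20 mm thick and 45 mm tall runs along the mat's +y edge, its inner face at y = +200 mm of this frame.
- sign: Sign, 0.45 kg: white plate 240 (x) x 160 (y) x 8 mm, a yellow core 200 x 80 x 26 mm glued centrally on its back; the plate overhangs it 40 mm along the long sides. Origin: centre of the core's free face; z points from core to plate (plate at z 26 to 34 mm). Starts core down, z up, long side along the fence, 5 to 45 mm from it; turned over, z points down and the origin is 34 mm up.
- weight1: Press weight: steel square post 28 x 28 x 100 mm on a base block 46 x 46 x 30 mm, orange band at the head; 130 mm overall, 0.45 kg. Origin: on its axis, 65 mm above the base's underside; z runs from base to head (up when it stands). Centre of mass about 25 mm below the origin. Starts lying in the tray, head towards the tray's handle. May be absent.
- weight2: Press weight: steel square post 28 x 28 x 100 mm on a base block 46 x 46 x 30 mm, orange band at the head; 130 mm overall, 0.45 kg. Origin: on its axis, 65 mm above the base's underside; z runs from base to head (up when it stands). Centre of mass about 25 mm below the origin. Starts lying in the tray, head towards the tray's handle. May be absent.
- weight3: Press weight: steel square post 28 x 28 x 100 mm on a base block 46 x 46 x 30 mm, orange band at the head; 130 mm overall, 0.45 kg. Origin: on its axis, 65 mm above the base's underside; z runs from base to head (up when it stands). Centre of mass about 25 mm below the origin. Starts lying in the tray, head towards the tray's handle. May be absent.
- cabinet: Low cabinet, fixed to the bench, 190 (x) x 308 (y) x 100 mm tall, open in front, origin at the centre of its underside; its front faces its own -x. The tray slides out to -x.
- tray (a joint): Travel of the tray in m: 0 fully in (its front flush with the cabinet's), 0.160 out at its stop. About 2 N of friction; stays where it is left. Tray 165 (x) x 274 (y) mm, inner floor 20 mm above the bench, low walls up to 28 mm above the bench.
- tray_handle (a point): Middle of the tray's handle: a round bar 10 mm thick and 110 mm long along the cabinet's y, 50 mm in front of the tray's front, 48 mm above the bench. Moves with the tray; can be pinched or hooked from above.
- glue_bottle: Green bottle, 52 mm across, 130 mm tall; bystander. Origin at its underside's centre.
- tape_roll: Red tape roll lying flat, 90 mm across, 48 mm tall; bystander. Origin at its underside's centre.
- scraper: Flat scraper with a handle lying on the bench, about 250 mm long; bystander.
- short_tube: Cardboard tube standing on end, 68 mm across, 120 mm tall; bystander. Origin at its underside's centre.
- tape_roll2: Blue tape roll lying flat, 80 mm across, 25 mm tall; bystander. Origin at its underside's centre.

How it is judged:
On the way, in this order (a step that is already met when the one before it is completed fails the run):
1. the sign is levered up on edge, bearing against the fence (angle between sign's own z axis and vertical between 0.5 and 2.4 rad and contact force between sign and station above 0.3 N and y of sign in the frame of station above 0.07 m), for 0.1 s.
2. the sign lies flat on the mat, core up (angle between sign's own z axis and vertical above 3.06 rad and x of sign in the frame of station between -0.13 and 0.13 m and y of sign in the frame of station between -0.19 and 0.19 m and linear speed of sign below 0.03 m/s), for 0.3 s.
3. the tray is pulled out to its stop (value of joint tray above 0.155 m), for 0.2 s.
4. every weight stands upright and steady on the core (all of step 2 and angle between each of weight1, weight2, weight3's own z axis and vertical below 0.07 rad and x of weight1 in the frame of sign between -0.095 and 0.095 m and y of weight1 in the frame of sign between -0.035 and 0.035 m and z of weight1 in the frame of sign between -0.071 and -0.059 m and linear speed of each of weight1, weight2, weight3 below 0.02 m/s and angular speed of each of weight1, weight2, weight3 below 0.15 rad/s and x of weight2 in the frame of sign between -0.095 and 0.095 m and y of weight2 in the frame of sign between -0.035 and 0.035 m and z of weight2 in the frame of sign between -0.071 and -0.059 m and x of weight3 in the frame of sign between -0.095 and 0.095 m and y of weight3 in the frame of sign between -0.035 and 0.035 m and z of weight3 in the frame of sign between -0.071 and -0.059 m), for 0.6 s.
At the end, for the whole second after the job is handed in: Sign core up and flat (0.08 rad), its centre on the mat (130 mm along x, 190 mm along y of the mat's centre); every weight base down on the core, within 0.07 rad of vertical and 95 x 35 mm of the core's centre, at rest; tray within 6 mm of fully in (all of step 4 and value of joint tray below 0.006 m); the robot touches nothing.
It fails at once if a bystander was pushed more than 40 mm or knocked over (distance of any of glue_bottle, tape_roll, scraper, short_tube, tape_roll2 from where it was at the start of the episode above 0.04 m).
Of weight1, weight2, weight3 only 2 to 3 are there at a start; the rules pass over those that are not, and their reading is None.
At some moment in a run one of sign may be knocked a few centimetres aside while the robot is not near it.
Once in a run the grip may slacken for a moment while it holds something.
It also fails if it takes over 210 s, if anything falls off the work surface, if the arm or the gripper's body presses on something with over 40 N, if the wrist force passes 120 N, or if a joint passes its speed limit or range.

ROBOT

A 6-joint arm with a two-finger parallel gripper is mounted at the origin on the work surface. World frame = base frame: x ahead of the robot, y to its left, z up, the work surface at z = 0. Lengths are in m, angles in rad, forces in N, time in s.
With the tool pointing down it reaches from about 0.25 to 0.775 m from the base axis. Payload 4 kg.
Tool frame: the origin (TCP) lies midway between the tips of the shut fingers; the grasp point (between the pads) lies 19 mm behind it; z points along the fingers, y is the direction in which the jaws open and shut (so a half turn about z gives the same grasp; the last joint's range is limited). The gripper opens to 94 mm and grips with 3 to 60 N. Pads are 16 mm wide; open, the fingers measure 119 mm over their backs; the gripper's body (75 mm by 177 mm) begins 78 mm behind the grasp point.
Start: joints at [-1.233, 0.087, 1.371, -0, 1.684, -0.103], TCP at [0.235, -0.497, 0.206] pointing down, gripper open.
Joint ranges: [-3.1, 3.1], [-0.76, 2.03], [0.27, 2.55], [-1.08, 4.22], [0.17, 2.65], [-2.57, 2.57]. Speed limits (rad/s): [2.79, 2.79, 3.14, 3.14, 3.14, 3.14].

INTERFACE

Orientations are given as [roll, pitch, yaw] about the fixed x, y, z axes, in that order (R = Rz(yaw) Ry(pitch) Rx(roll)).
In Python, from bench import robot, cams gives the robot as it stands.
- The arm moves only by the tool step_arm, never from a script. Its argument "plan" is a list that holds one entry, the list of rows, each a list of 5 numbers: the shift along the world's x, y, z in mm, then the turn about the world's z in rad, then the opening in per cent of the stroke, from 0 (shut) to 100 (fully open). In form: [[[tx, ty, tz, turn, fingers], ...]]. A call has 1 to 8 rows; each row is the pose to reach, as a shift and turn from the pose commanded when the call began; what a row does not reach only later rows make up. A row lasts 1/12 s, in which the tool goes at most 41.7 mm and 7.16 degrees, less where a joint would pass 70% of its speed; a pose out of reach is approached as far as the arm can. A call with a gripper value outside its range is refused whole. The fingers move at their own pace and stop on an object; the grip force is fixed at half the most. Time passes only in rows, so rows that repeat a pose let the fingers close. It gives the time, the measured TCP pose, the force and the opening at its end, in the units of the state.
- robot.get_obs(): the state, without advancing time (a new reading comes with each control period).
- cams.snapshot(name): name is "scene" or "top"; returns a dict with "frame" (400x640x3 uint8, red, green, blue), "camera_matrix" (3x3 intrinsics, pixels), "k1" (the pictures are not rectified: a ray, as slopes to the right and down, at radius r is drawn at 1 + k1 r^2 times it, then the intrinsics apply), "origin" and "attitude" of the camera in the world. Camera axes: x right, y down, z forward; pixel columns grow to the right and rows downward; lengths in m; the calibration is good to about 2 mm. A picture is of the moment at which its call begins. There is no depth.
- robot.close_job(): hands the job in, once; it reports no verdict.
The state is a dict: "time": time; "joint_positions": joint angles; "qvel": joint speeds; "joint_torque": joint torques, N m; "tool_pos": TCP position; "ee_rot": TCP orientation; "wrist_force": force on the tool from outside, world axes, zero at the start; "wrist_torque": the same for the moment, N m; "width": finger opening in m.
Only numpy, scipy, OpenCV 4.12 (cv2) and the standard library are available. Lean on these libraries where they do the work, as an engineer would, in place of code of your own. Each camera call takes 0.05 s, during which the arm holds its last target. There are 200 camera calls.

## Working session

There is one attempt and no reset: what is moved stays moved. The work goes in short steps, Python scripts to look and compute and a tool call to move; the robot and the scene stay as the last step left them, time stands still between calls to the robot, and variables do not carry over. Pictures are saved under pics/ and viewed, about 12 in all and at most 16, crops included, and the job is handed in when it is done.

Besides the shell and the picture viewer there is one more tool, called after "Request:" by a JSON object that holds its "name" and its "arguments", one argument or row to a line. step_arm: Moves the arm, as the interface text tells. Its arguments: {"type":"object","properties":{"plan":{"type":"array"}},"required":["plan"]}

```bash
ls; mkdir -p pics; cat > h.py <<'E'
import numpy as np, cv2
from scipy.spatial.transform import Rotation as R
from bench import robot, cams
def snap(name,fn):
    s=cams.snapshot(name); cv2.imwrite(fn,s["frame"][:,:,::-1])
    np.savez(fn[:-4]+'.npz',**{k:np.array(v) for k,v in s.items()}); return s
E
python3 - <<'E'
from h import *
for n in("scene","top"):
    s=snap(n,f"pics/{n}0.png")
    print(n,{k:v for k,v in s.items() if k!="frame"})
print(robot.get_obs())
E
```

```text
pics
scene {'camera_matrix': array([[453.39012588,   0.        , 319.28330572],
       [  0.        , 453.39012588, 199.32603459],
       [  0.        ,   0.        ,   1.        ]]), 'k1': -0.10740841779932549, 'origin': array([ 1.10663858, -0.89604236,  0.94697472]), 'attitude': array([-2.25222722,  0.0060822 ,  0.45213909])}
top {'camera_matrix': array([[498.64814582,   0.        , 320.83142636],
       [  0.        , 498.64814582, 197.87020225],
       [  0.        ,   0.        ,   1.        ]]), 'k1': -0.11986369539447897, 'origin': array([0.52289835, 0.04574514, 1.38098024]), 'attitude': array([-3.06210748e+00, -1.21838602e-03, -1.54851960e+00])}
{'time': 0.1, 'joint_positions': array([-1.23309748e+00,  8.79142986e-02,  1.37207809e+00,  1.06726947e-05,
        1.68360908e+00, -1.03098738e-01]), 'qvel': array([ 0.00074932, -0.00072554, -0.00245191,  0.00124331, -0.00113367,
       -0.00016587]), 'joint_torque': array([ 2.04893986e-03, -3.41253233e+01, -3.03301048e+01,  7.20602763e-02,
        3.03718122e-02, -9.37126038e-05]), 'tool_pos': array([ 0.23450065, -0.49696315,  0.20441578]), 'ee_rot': array([-3.13959560e+00, -2.17290152e-04,  4.40798560e-01]), 'wrist_force': array([ 0.04330572,  0.07800421, -0.17326091]), 'wrist_torque': array([ 0.05000871, -0.05829186,  0.02754208]), 'width': 0.09420999066075912}
```

View pics/scene0.png

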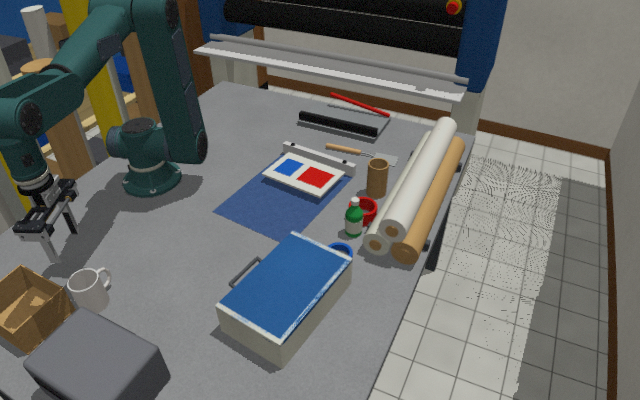

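View pics/top0.png

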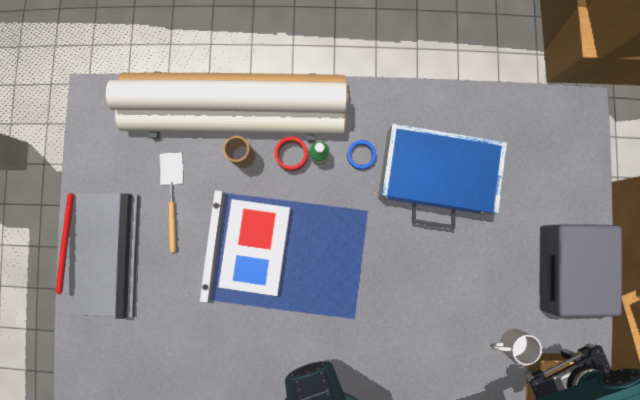

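The scene shot shows the sign on the mat by the fence (around px 305,175), the closed cabinet at (285,295) with its handle at (245,272), and the arm parked left. In the top shot the fence runs (220,193)-(207,300). The sign's corners are about (232,200), (290,207), (278,295) and (220,288). The handle is at (433,225) and the cabinet corners at (395,125), (506,142), (498,213) and (385,200).

```bash
cat >> h.py <<'E'
def ray(s,uv):
    K=np.array(s["camera_matrix"]);k=float(s["k1"])
    d=cv2.undistortPoints(np.array([[uv]],float),K,np.array([k,0,0,0.]))[0,0]
    return np.array(s["origin"]),R.from_euler('xyz',s["attitude"]).as_matrix()@np.array([d[0],d[1],1])
def at(s,uv,z):
    o,d=ray(s,uv); return o+d*(z-o[2])/d[2]
def px(s,p):
    A=R.from_euler('xyz',s["attitude"]).as_matrix(); c=A.T@(np.array(p)-s["origin"]); x=c[:2]/c[2]
    x=x*(1+float(s["k1"])*(x@x)); K=s["camera_matrix"]; return np.array([K[0,0]*x[0]+K[0,2],K[1,1]*x[1]+K[1,2]])
def tri(s1,a,s2,b):
    o1,d1=ray(s1,a);o2,d2=ray(s2,b)
    t=np.linalg.lstsq(np.c_[d1,-d2],o2-o1,rcond=None)[0]; p,q=o1+t[0]*d1,o2+t[1]*d2
    return (p+q)/2,np.linalg.norm(p-q)
def load(fn): return dict(np.load(fn))
def crop(s,x,y,w,h,f,fn):
    cv2.imwrite(fn,cv2.resize(s["frame"][y:y+h,x:x+w,::-1],None,fx=f,fy=f,interpolation=cv2.INTER_CUBIC))
E
python3 - <<'E'
from h import *
t=load("pics/top0.npz");s=load("pics/scene0.npz")
a=cv2.resize(t["frame"][180:330,190:390,::-1],None,fx=4,fy=4,interpolation=cv2.INTER_CUBIC)
cv2.imwrite("pics/c1.png",a)
a=cv2.resize(s["frame"][130:290,200:400,::-1],None,fx=4,fy=3.75,interpolation=cv2.INTER_CUBIC)
a=cv2.resize(s["frame"][140:290,200:400,::-1],None,fx=4,fy=4,interpolation=cv2.INTER_CUBIC)
cv2.imwrite("pics/c2.png",a)
E
```

```text
(no output)
```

View pics/c1.png

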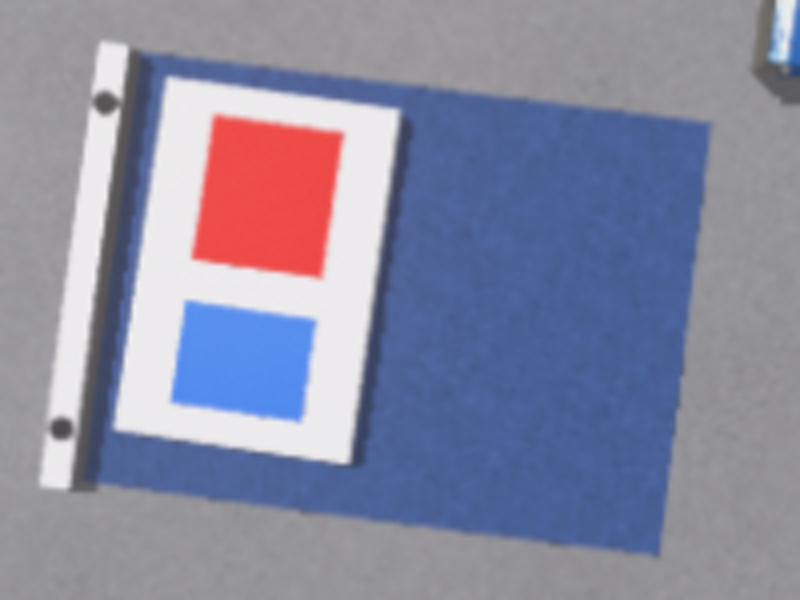

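View pics/c2.png

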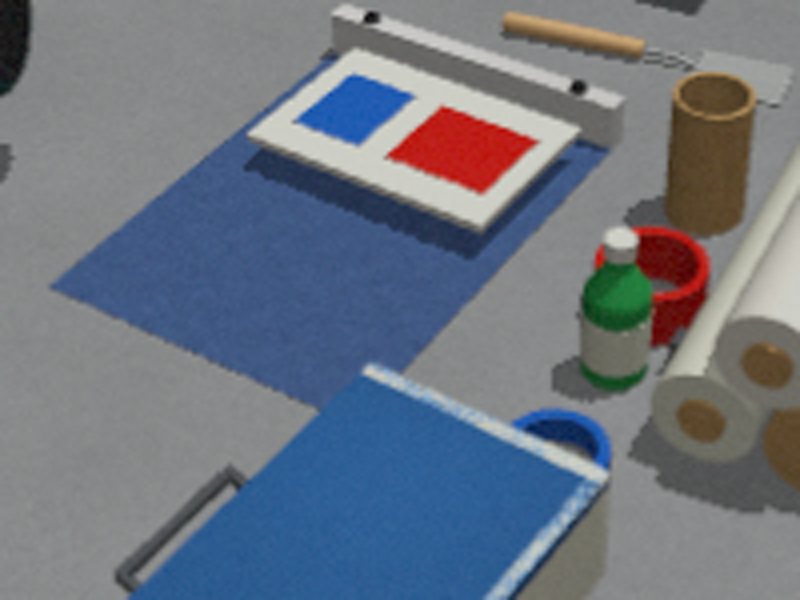

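The top crop shows the sign's corners at crop px (165,77), (401,109), (352,464), (114,431), and the mat's at (712,122), (660,555). In the scene crop the sign's matching corners are (580,129), (482,232), (250,132), (358,50). Next I work out their positions.

```bash
python3 - <<'E'
from h import *
np.set_printoptions(precision=4,suppress=True)
t=load("pics/top0.npz");s=load("pics/scene0.npz")
T=lambda u,v:((u+.5)/4-.5+190,(v+.5)/4-.5+180)
S=lambda u,v:((u+.5)/4-.5+200,(v+.5)/4-.5+140)
tc=[(165,77),(401,109),(352,464),(114,431)]; sc=[(580,129),(482,232),(250,132),(358,50)]
for a,b in zip(tc,sc): print("sign",*tri(t,T(*a),s,S(*b)), at(t,T(*a),.034))
P=np.array([at(t,T(*a),.034) for a in tc]);c=P.mean(0);print("centre",c,[np.linalg.norm(P[i]-P[i-1]) for i in range(4)])
ax=(P[0]+P[1]-P[2]-P[3]);print("yaw",np.arctan2(ax[1],ax[0]))
m=[at(t,T(*a),0) for a in((712,122),(660,555),(100,490),(143,52))]
print("mat",*m); 
f=[at(t,T(*a),.045) for a in((130,45),(70,488),(100,42),(40,487))];print("fence",*f,"yaw",np.arctan2(*(f[0]-f[1])[[1,0]]))
for n,a,z in(("handle1",(413,224),.048),("handle2",(455,229),.048)):print(n,at(t,a,z))
for a in((395,125),(506,142),(498,213),(385,200)):print("cab",at(t,a,.1))
for n,a,z in(("bottle",(319,150),.13),("tube",(238,147),.12),("red",(291,153),.048),("blue",(362,154),.025)):print(n,at(t,a,z))
E
```

```text
sign [0.6218 0.2913 0.0311] 0.0008034394619221026 [0.622 0.291 0.034]
sign [0.6046 0.1303 0.0274] 0.0006818815573279239 [0.6039 0.1297 0.034 ]
sign [0.3668 0.1576 0.036 ] 0.0046301826816702064 [0.3646 0.1565 0.034 ]
sign [0.3834 0.32   0.0288] 0.004354639479175544 [0.3821 0.3178 0.034 ]
centre [0.4931 0.2238 0.034 ] [np.float64(0.24141041646547606), np.float64(0.16229013965854144), np.float64(0.2407653425971958), np.float64(0.1622781109645975)]
yaw -0.11143363144582213
mat [ 0.6017 -0.0841  0.    ] [ 0.303  -0.0537  0.    ] [0.3376 0.3333 0.    ] [0.6416 0.3133 0.    ]
fence [0.6423 0.3136 0.045 ] [0.3443 0.3443 0.045 ] [0.6439 0.3342 0.045 ] [0.3443 0.3646 0.045 ] yaw -0.10235011921587488
handle1 [ 0.5643 -0.2023  0.048 ]
handle2 [ 0.5531 -0.3168  0.048 ]
cab [ 0.8209 -0.1437  0.1   ]
cab [ 0.7845 -0.4411  0.1   ]
cab [ 0.5956 -0.4172  0.1   ]
cab [ 0.6231 -0.1193  0.1   ]
bottle [0.7443 0.0538 0.13  ]
tube [0.7497 0.2621 0.12  ]
red [0.749  0.1299 0.048 ]
blue [ 0.7545 -0.0641  0.025 ]
```

Request:
{"name": "step_arm", "arguments": {
  "plan": [
    [[150, 270, 0, 0.6, 100], [150, 270, 0, 0.6, 100], [150, 270, 0, 0.6, 100], [150, 270, 0, 0.6, 100], [150, 270, 0, 0.6, 100], [150, 270, 0, 0.6, 100], [150, 270, 0, 0.6, 100], [150, 270, 0, 0.6, 100]]
  ]
}}

```text
time: 0.77
tool_pos: [0.3859, -0.2233, 0.2053]
ee_rot: [-3.141, -0.002, 1.045]
wrist_force: [0.5, -0.4, 0.2]
width: 0.0936
```

Request:
{"name": "step_arm", "arguments": {
  "plan": [
    [[150, 250, -30, 0.427, 100], [150, 250, -30, 0.427, 100], [150, 250, -30, 0.427, 100], [150, 250, -30, 0.427, 100], [150, 250, -30, 0.427, 100], [150, 250, -30, 0.427, 100], [150, 250, -30, 0.427, 100], [150, 250, -30, 0.427, 100]]
  ]
}}

```text
time: 1.43
tool_pos: [0.5359, 0.0286, 0.1731]
ee_rot: [-3.139, -0.003, 1.475]
wrist_force: [-0.2, -0.1, -0.2]
width: 0.0937
```

Request:
{"name": "step_arm", "arguments": {
  "plan": [
    [[38, 70, 0, 0, 100], [38, 75, -40, 0, 100], [38, 75, -80, 0, 100], [38, 75, -120, 0, 100], [38, 75, -150, 0, 100], [38, 75, -162, 0, 100], [38, 75, -162, 0, 100], [38, 75, -162, 0, 100]]
  ]
}}

```text
time: 2.1
tool_pos: [0.5729, 0.097, 0.0141]
ee_rot: [-3.142, 0.0, 1.467]
wrist_force: [0.7, 0.1, 0.4]
width: 0.0939
```

Request:
{"name": "step_arm", "arguments": {
  "plan": [
    [[1, 10, 0, 0, 100], [2, 20, 0, 0, 100], [3, 28, 0, 0, 100], [3, 34, 0, 0, 100], [4, 38, 0, 0, 100], [4, 40, 0, 0, 100], [4, 42, 0, 0, 100], [4, 42, 0, 0, 100]]
  ]
}}

```text
time: 2.77
tool_pos: [0.5792, 0.1386, 0.0166]
ee_rot: [3.135, 0.003, 1.469]
wrist_force: [1.3, -5.6, 3.5]
width: 0.0942
```

Request:
{"name": "step_arm", "arguments": {
  "plan": [
    [[0, 4, 0, 0, 100], [1, 8, 0, 0, 100], [1, 12, 0, 0, 100], [1, 15, 0, 0, 100], [1, 15, 0, 0, 100]]
  ]
}}

```text
time: 3.18
tool_pos: [0.579, 0.1483, 0.0165]
ee_rot: [3.138, 0.014, 1.471]
wrist_force: [-1.1, -16.8, 8.1]
width: 0.0942
```

Request:
{"name": "step_arm", "arguments": {
  "plan": [
    [[0, 0, 4, 0, 100], [0, 1, 8, 0, 100], [0, 2, 12, 0, 100], [0, 3, 16, 0, 100], [0, 4, 20, 0, 100]]
  ]
}}

```text
time: 3.6
tool_pos: [0.5729, 0.1522, 0.0315]
ee_rot: [-3.131, 0.016, 1.47]
wrist_force: [-8.5, -16.6, -1.0]
width: 0.0941
```

```bash
python3 - <<'E'
from h import *
s=snap("scene","pics/s1.png")
crop(s,200,100,200,150,4,"pics/s1c.png")
E
```

```text
(no output)
```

View pics/s1c.png

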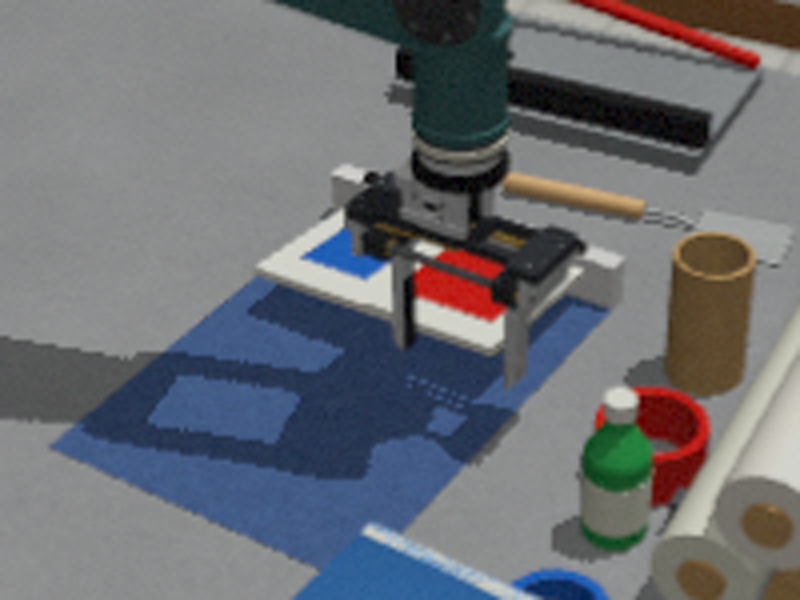

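The plate's near right corner is at crop (500,355), held by the left finger at (403,340). The right finger is clear of the plate end. I continue lifting.

Request:
{"name": "step_arm", "arguments": {
  "plan": [
    [[0, 0, 4, 0, 100], [0, 1, 8, 0, 100], [0, 2, 12, 0, 100], [0, 2, 16, 0, 100], [0, 3, 20, 0, 100], [0, 3, 24, 0, 100], [0, 4, 28, 0, 100]]
  ]
}}

```text
time: 4.23
tool_pos: [0.5735, 0.1579, 0.0603]
ee_rot: [-3.133, 0.012, 1.469]
wrist_force: [-7.4, -12.0, -0.2]
width: 0.0943
```

```bash
python3 - <<'E'
from h import *
s=snap("scene","pics/s2.png"); crop(s,240,100,130,100,6,"pics/s2c.png")
E
```

```text
(no output)
```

View pics/s2c.png

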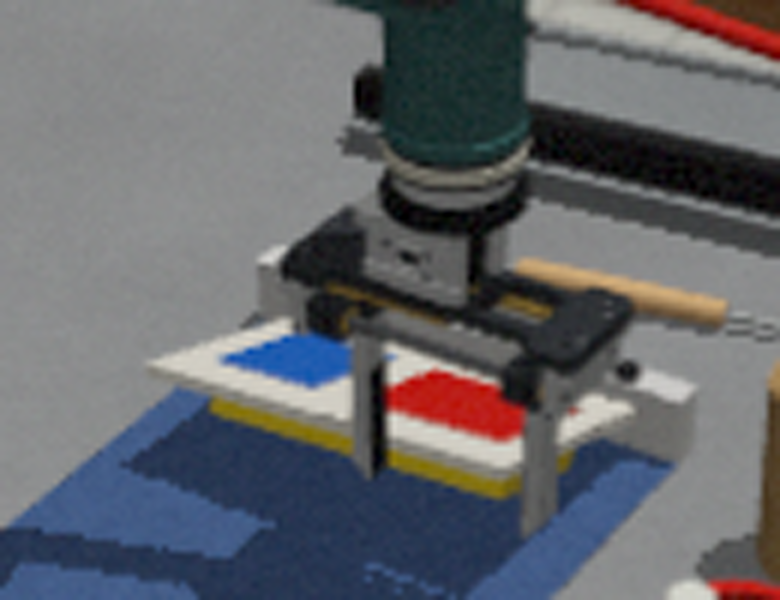

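The plate is tilting up on its fence-side edge: its near edge sits at the finger (370,470), and the yellow core is visible below the plate. I follow the arc up.

Request:
{"name": "step_arm", "arguments": {
  "plan": [
    [[0, 4, 5, 0, 100], [1, 9, 11, 0, 100], [1, 14, 17, 0, 100], [2, 20, 23, 0, 100], [3, 26, 28, 0, 100], [3, 32, 32, 0, 100], [4, 38, 35, 0, 100], [4, 38, 35, 0, 100]]
  ]
}}

```text
time: 4.95
tool_pos: [0.5809, 0.1937, 0.1021]
ee_rot: [3.141, 0.015, 1.469]
wrist_force: [-8.2, -19.5, 16.8]
width: 0.0938
```

Request:
{"name": "step_arm", "arguments": {
  "plan": [
    [[1, 5, 4, 0, 100], [1, 10, 7, 0, 100], [2, 15, 10, 0, 100], [2, 20, 12, 0, 100], [3, 25, 14, 0, 100], [3, 30, 16, 0, 100], [4, 35, 18, 0, 100], [4, 35, 18, 0, 100]]
  ]
}}

```text
time: 5.62
tool_pos: [0.5859, 0.2372, 0.1152]
ee_rot: [3.141, -0.001, 1.469]
wrist_force: [-0.6, -2.1, 3.0]
width: 0.0944
```

```bash
python3 - <<'E'
from h import *
s=snap("scene","pics/s3.png"); crop(s,240,70,150,120,5,"pics/s3c.png")
E
```

```text
(no output)
```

View pics/s3c.png

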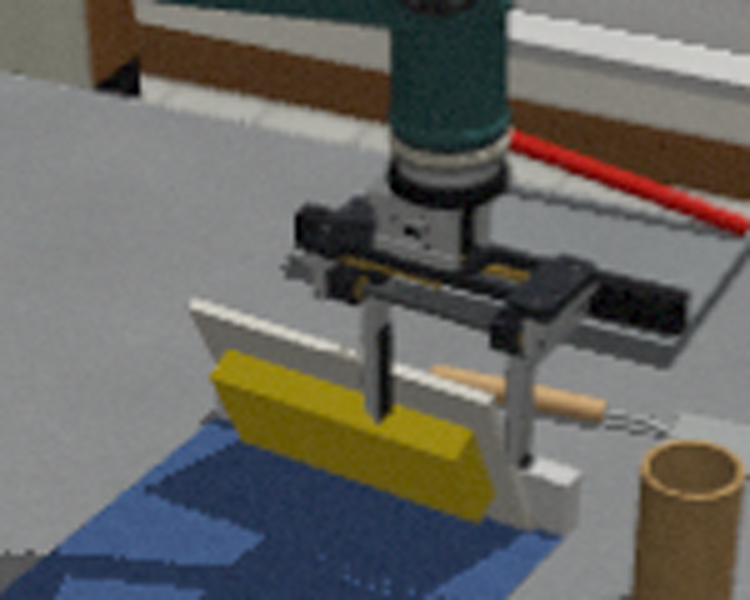

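The sign is at about 68°, bottom on the fence; left finger (378,415) holds the plate, right finger (520,460) is just clear of the plate end (505,400). Now I swing the free finger round behind the plate.

Request:
{"name": "step_arm", "arguments": {
  "plan": [
    [[10, 1, 5, 0, 100], [10.5, 8, 5, 0.12, 100], [10, 16, 5, 0.24, 100], [9, 22, 5, 0.36, 100], [7, 29, 5, 0.48, 100], [4, 36, 5, 0.6, 100], [1, 41, 5, 0.72, 100], [-3, 47, 5, 0.84, 100]]
  ]
}}

```text
time: 6.33
tool_pos: [0.5824, 0.283, 0.1182]
ee_rot: [-3.141, -0.001, 2.314]
wrist_force: [1.5, -1.9, -0.2]
width: 0.0941
```

Request:
{"name": "step_arm", "arguments": {
  "plan": [
    [[-4.5, 4.5, 0, 0.12, 100], [-9.5, 8, 0, 0.24, 100], [-15, 11.5, 0, 0.36, 100], [-21, 15, 0, 0.48, 100], [-27, 17, 0, 0.6, 100], [-34, 18, 0, 0.73, 100], [-34, 18, 0, 0.73, 100]]
  ]
}}

```text
time: 6.92
tool_pos: [0.5471, 0.3013, 0.1183]
ee_rot: [-3.142, -0.002, 3.041]
wrist_force: [0.1, -1.0, -1.1]
width: 0.0941
```

```bash
python3 - <<'E'
from h import *
s=snap("scene","pics/s4.png"); crop(s,240,70,150,120,5,"pics/s4c.png")
E
```

```text
(no output)
```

View pics/s4c.png

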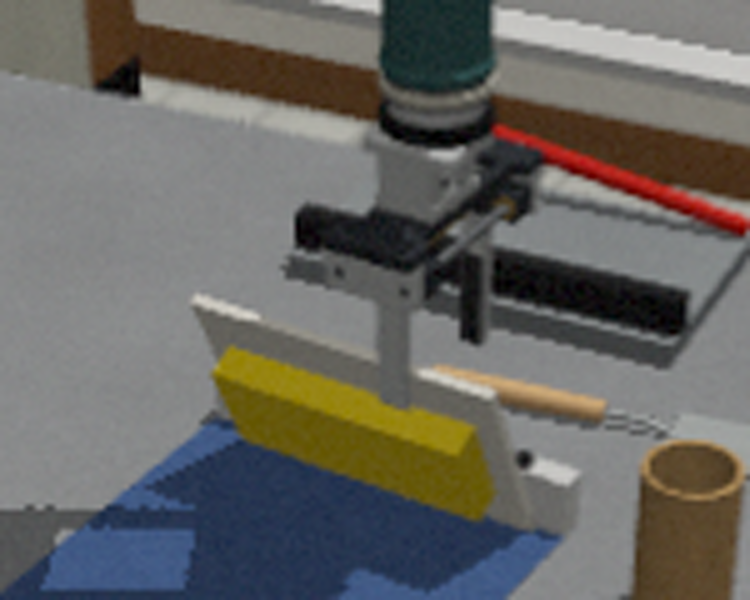

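Request:
{"name": "step_arm", "arguments": {
  "plan": [
    [[0, 4, 0, 0, 80], [1, 9, 0, 0, 60], [1, 13, 0, 0, 40], [1, 16, 0, 0, 20], [1, 16, 0, 0, 0], [1, 16, 0, 0, 0], [1, 16, 0, 0, 0], [1, 16, 0, 0, 0]]
  ]
}}

```text
time: 7.63
tool_pos: [0.5497, 0.3166, 0.1195]
ee_rot: [3.141, -0.0, 3.038]
wrist_force: [-0.2, -0.5, 0.7]
width: 0.0439
```

Request:
{"name": "step_arm", "arguments": {
  "plan": [
    [[0, 0, 0, 0, 0], [0, 0, 0, 0, 0], [0, 0, 0, 0, 0], [0, 0, 0, 0, 0], [0, 0, 0, 0, 0], [0, 0, 0, 0, 0]]
  ]
}}

```text
time: 8.13
tool_pos: [0.5499, 0.3177, 0.1202]
ee_rot: [3.138, 0.001, 3.038]
wrist_force: [-0.6, 0.7, 2.6]
width: 0.0081
```

Request:
{"name": "step_arm", "arguments": {
  "plan": [
    [[0, 0, 8, 0, 0], [0, 0, 18, 0, 0], [-1, -10, 20, 0, 0], [-3, -30, 20, 0, 0], [-6, -60, 20, 0, 0], [-9, -90, 20, 0, 0], [-12, -120, 20, 0, 0], [-15, -150, 20, 0, 0]]
  ]
}}

```text
time: 8.8
tool_pos: [0.5339, 0.1645, 0.139]
ee_rot: [-3.141, -0.001, 3.038]
wrist_force: [1.1, -0.5, -5.8]
width: 0.0075
```

Request:
{"name": "step_arm", "arguments": {
  "plan": [
    [[-3, -25, 0, 0, 0], [-5, -40, 0, 0, 0], [-5, -45, 0, 0, 0], [-5, -45, -5, 0, 0], [-5, -45, -10, 0, 0], [-5, -45, -14, 0, 0], [-5, -45, -14, 0, 0]]
  ]
}}

```text
time: 9.38
tool_pos: [0.5287, 0.1225, 0.1236]
ee_rot: [-3.141, -0.003, 3.039]
wrist_force: [0.1, 0.7, -4.8]
width: 0.0079
```

```bash
python3 - <<'E'
from h import *
s=snap("scene","pics/s5.png"); crop(s,220,90,150,120,5,"pics/s5c.png")
E
```

```text
(no output)
```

View pics/s5c.png

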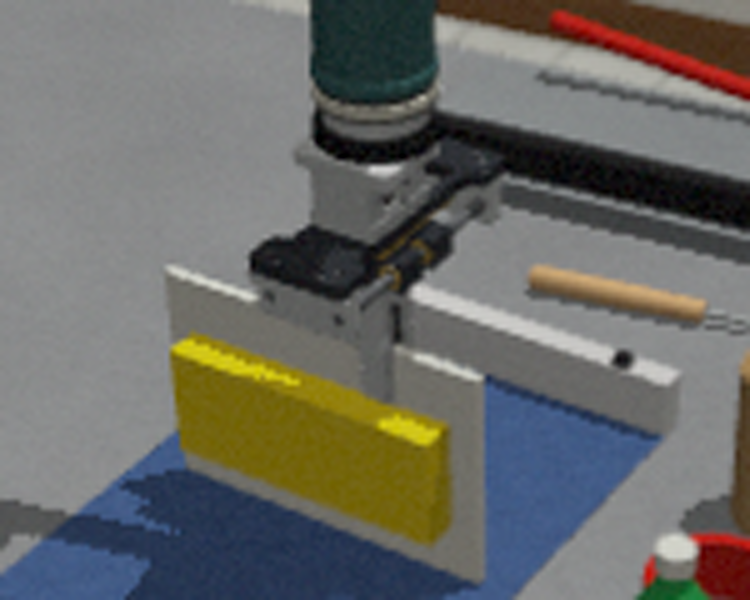

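Sign upright, core facing -y, bottom edge just above the mat at crop (185,460)-(480,580). Lower the last bit.

Request:
{"name": "step_arm", "arguments": {
  "plan": [
    [[0, 0, -2, 0, 0], [0, 0, -4, 0, 0], [0, 0, -5, 0, 0], [0, 0, -5, 0, 0]]
  ]
}}

```text
time: 9.77
tool_pos: [0.5298, 0.1219, 0.1208]
ee_rot: [3.141, 0.0, 3.038]
wrist_force: [1.3, 0.6, -3.4]
width: 0.0081
```

Request:
{"name": "step_arm", "arguments": {
  "plan": [
    [[0, 0, -1, 0, 0], [0, 0, -2, 0, 0], [0, 0, -3, 0, 0], [0, 0, -3, 0, 0]]
  ]
}}

```text
time: 10.1
tool_pos: [0.5301, 0.1218, 0.1205]
ee_rot: [3.141, 0.002, 3.038]
wrist_force: [-3.4, -0.6, 7.5]
width: 0.0075
```

Request:
{"name": "step_arm", "arguments": {
  "plan": [
    [[0, 2, 1, 0, 8], [1, 7, 2, 0, 20], [1, 12, 4, 0, 32], [2, 18, 6, 0, 45], [3, 25, 8, 0, 55], [4, 33, 10, 0, 65], [5, 41, 10, 0, 75], [5, 48, 10, 0, 85]]
  ]
}}

```text
time: 10.77
tool_pos: [0.535, 0.1709, 0.1277]
ee_rot: [3.141, 0.0, 3.038]
wrist_force: [0.7, -0.4, -0.2]
width: 0.0511
```

```bash
python3 - <<'E'
from h import *
s=snap("scene","pics/s6.png"); crop(s,220,90,150,120,5,"pics/s6c.png")
E
```

```text
(no output)
```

View pics/s6c.png

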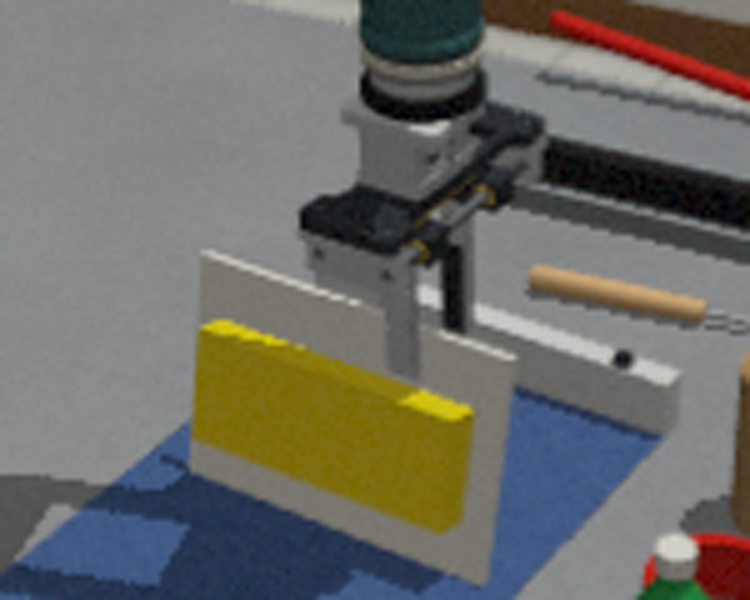

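The sign now leans about 10° past vertical towards the fence, finger (405,370) behind it. I lower it, catching on the other finger.

Request:
{"name": "step_arm", "arguments": {
  "plan": [
    [[0, 2, -3, 0, 100], [0, 4, -6, 0, 100], [0, 6, -10, 0, 100], [1, 8, -15, 0, 100], [1, 11, -20, 0, 100], [1, 14, -26, 0, 100], [2, 17, -32, 0, 100], [2, 20, -38, 0, 100]]
  ]
}}

```text
time: 11.48
tool_pos: [0.5381, 0.191, 0.09]
ee_rot: [3.139, 0.004, 3.038]
wrist_force: [2.7, 4.1, 0.9]
width: 0.0938
```

Request:
{"name": "step_arm", "arguments": {
  "plan": [
    [[0, 3, -3, 0, 100], [1, 6, -6, 0, 100], [1, 9, -9, 0, 100], [1, 12, -12, 0, 100], [2, 15, -15, 0, 100], [2, 18, -18, 0, 100], [2, 20, -20, 0, 100], [2, 20, -20, 0, 100]]
  ]
}}

```text
time: 12.15
tool_pos: [0.538, 0.2098, 0.0685]
ee_rot: [-3.141, -0.002, 3.038]
wrist_force: [-0.2, 1.6, -1.0]
width: 0.0943
```

Request:
{"name": "step_arm", "arguments": {
  "plan": [
    [[0, 4, -2, 0, 100], [1, 8, -5, 0, 100], [1, 12, -8, 0, 100], [1, 16, -11, 0, 100], [2, 20, -14, 0, 100], [2, 24, -15, 0, 100], [3, 28, -15, 0, 100], [3, 30, -15, 0, 100]]
  ]
}}

```text
time: 12.82
tool_pos: [0.5418, 0.2401, 0.0544]
ee_rot: [3.142, 0.0, 3.038]
wrist_force: [-0.3, -0.3, 0.6]
width: 0.0941
```

```bash
python3 - <<'E'
from h import *
s=snap("scene","pics/s7.png"); crop(s,220,90,150,120,5,"pics/s7c.png")
E
```

```text
(no output)
```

View pics/s7c.png

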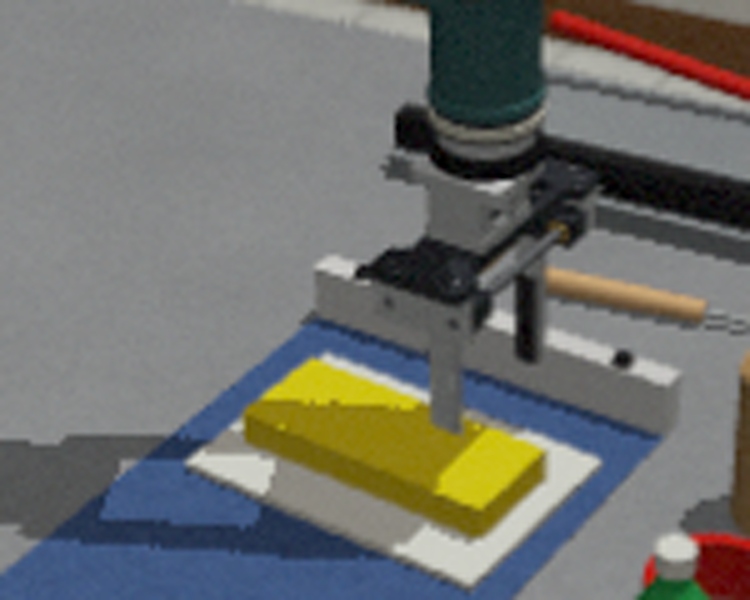

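The sign lies flat, core up, on the mat: core about (245-545, 360-535) in the crop, plate corner (465,585), clear of the fence. Next comes the tray handle.

Request:
{"name": "step_arm", "arguments": {
  "plan": [
    [[0, 0, 40, 0, 100], [0, 0, 80, 0, 60], [0, -10, 110, 0, 40], [0, -45, 120, -0.1, 40], [0, -85, 120, -0.22, 40], [0, -125, 120, -0.34, 40], [0, -165, 120, -0.46, 40], [0, -205, 120, -0.58, 40]]
  ]
}}

```text
time: 13.53
tool_pos: [0.5415, 0.0329, 0.1752]
ee_rot: [3.141, 0.001, 2.452]
wrist_force: [1.0, -1.0, 0.0]
width: 0.0505
```

Request:
{"name": "step_arm", "arguments": {
  "plan": [
    [[2, -40, 0, -0.12, 40], [4, -80, 0, -0.24, 40], [6, -120, 0, -0.36, 40], [9, -160, 0, -0.48, 40], [12, -200, 0, -0.6, 40], [15, -240, 0, -0.72, 40], [17, -280, 0, -0.84, 40], [17, -295, 0, -0.96, 40]]
  ]
}}

```text
time: 14.2
tool_pos: [0.558, -0.2659, 0.1742]
ee_rot: [-3.142, 0.003, 1.487]
wrist_force: [-1.1, 0.6, 0.3]
width: 0.0374
```

Request:
{"name": "step_arm", "arguments": {
  "plan": [
    [[0, 0, 0, -0.03, 40], [0, 0, -40, -0.03, 40], [0, 0, -75, -0.03, 40], [0, 0, -75, -0.03, 40], [0, 0, -75, -0.03, 40]]
  ]
}}

```text
time: 14.62
tool_pos: [0.557, -0.2596, 0.0972]
ee_rot: [-3.136, -0.002, 1.468]
wrist_force: [-0.5, 0.0, 0.5]
width: 0.0377
```

```bash
python3 - <<'E'
from h import *
t=snap("top","pics/t2.png"); s=snap("scene","pics/s8.png")
a=cv2.resize(t["frame"][120:270,380:540,::-1],None,fx=2.5,fy=4,interpolation=cv2.INTER_CUBIC)
a=cv2.resize(t["frame"][130:260,385:515,::-1],None,fx=3,fy=3,interpolation=cv2.INTER_CUBIC)
b=cv2.resize(s["frame"][230:360,200:330,::-1],None,fx=3,fy=3,interpolation=cv2.INTER_CUBIC)
cv2.imwrite("pics/m8.png",np.hstack([a,b]))
o=robot.get_obs();print(o["tool_pos"],px(t,o["tool_pos"]),px(s,o["tool_pos"]),px(t,(.5587,-.2596,.048)),px(s,(.5587,-.2596,.048)))
E
```

```text
[ 0.55984465 -0.26099628  0.10198383] [439.35936684 225.6006604 ] [238.07778432 256.36368941] [434.09002765 226.50472268] [240.49898189 270.00162346]
```

View pics/m8.png

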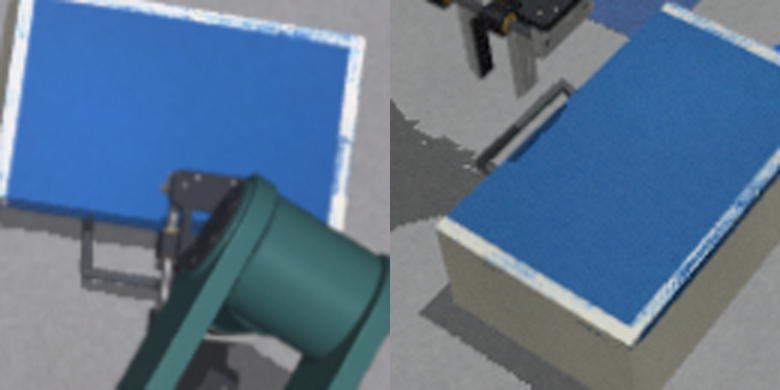

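Top half: the handle's bar runs along about crop (85,275)-(160,290), partly hidden by the arm. Scene half: the bar is at (575,90)-(485,165), with the fingers above it near (480,75),(525,95). I cross-check by triangulation.

```bash
python3 - <<'E'
from h import *
t=load("pics/top0.npz");s=load("pics/scene0.npz")
print(tri(t,(413,224),s,(258,257.5)),tri(t,(455,229),s,(230,284.5)),tri(t,(434,226.5),s,(244,271)))
print(px(s,(.5643,-.2023,.048)),px(s,(.5531,-.3168,.048)))
E
```

```text
(array([ 0.56921236, -0.19985146,  0.04411128]), np.float64(0.011463714341506927)) (array([ 0.55676808, -0.31461764,  0.04609754]), np.float64(0.009003827238403754)) (array([ 0.56255317, -0.25770122,  0.04385155]), np.float64(0.009051784365102932))
[253.76379468 256.60661103] [226.48328421 284.15428333]
```

Request:
{"name": "step_arm", "arguments": {
  "plan": [
    [[0, 1, -25, 0, 40], [1, 2, -50, 0, 40], [1, 2, -70, 0, 40], [1, 2, -70, 0, 40], [1, 2, -70, 0, 40]]
  ]
}}

```text
time: 15.13
tool_pos: [0.5606, -0.2588, 0.0313]
ee_rot: [3.14, 0.001, 1.468]
wrist_force: [0.0, 0.1, 0.8]
width: 0.0379
```

Request:
{"name": "step_arm", "arguments": {
  "plan": [
    [[0, 0, 0, 0, 0], [0, 0, 0, 0, 0], [0, 0, 0, 0, 0], [0, 0, 0, 0, 0], [0, 0, 0, 0, 0], [0, 0, 0, 0, 0], [0, 0, 0, 0, 0]]
  ]
}}

```text
time: 15.72
tool_pos: [0.5613, -0.2592, 0.0318]
ee_rot: [3.137, 0.002, 1.468]
wrist_force: [1.5, 0.3, 5.9]
width: 0.009
```

Request:
{"name": "step_arm", "arguments": {
  "plan": [
    [[-15, 1.5, 0, 0, 0], [-40, 4, 0, 0, 0], [-65, 7, 0, 0, 0], [-90, 9, 0, 0, 0], [-115, 12, 0, 0, 0], [-138, 14, 0, 0, 0], [-152, 16, 0, 0, 0], [-161, 17, 0, 0, 0]]
  ]
}}

```text
time: 16.38
tool_pos: [0.4077, -0.2387, 0.0319]
ee_rot: [3.117, -0.006, 1.466]
wrist_force: [41.7, 7.4, -16.5]
width: 0.0089
```

Request:
{"name": "step_arm", "arguments": {
  "plan": [
    [[-2, 0, 0, 0, 0], [-3, 0, 0, 0, 0], [-3, 0, 0, 0, 0], [-3, 0, 0, 0, 0]]
  ]
}}

```text
time: 16.72
tool_pos: [0.4078, -0.2387, 0.0318]
ee_rot: [3.114, -0.007, 1.468]
wrist_force: [30.0, 8.6, -7.4]
width: 0.0089
```

Request:
{"name": "step_arm", "arguments": {
  "plan": [
    [[2, 0, 0, 0, 20], [2, 0, 0, 0, 40], [2, 0, 0, 0, 40], [2, 0, 0, 0, 40], [2, 0, 40, 0, 40], [2, 0, 80, 0, 40], [2, 0, 120, 0, 40], [2, 0, 160, 0, 40]]
  ]
}}

```text
time: 17.38
tool_pos: [0.396, -0.2411, 0.1902]
ee_rot: [-3.138, -0.001, 1.467]
wrist_force: [0.3, -0.3, 0.1]
width: 0.0377
```

Request:
{"name": "step_arm", "arguments": {
  "plan": [
    [[0, 40, 0, 0, 60], [0, 80, 0, 0, 60], [0, 120, 0, 0, 60], [0, 160, 0, 0, 60], [0, 200, 0, 0, 60], [0, 240, 0, 0, 60], [0, 280, 0, 0, 60], [0, 300, 0, 0, 60]]
  ]
}}

```text
time: 18.05
tool_pos: [0.396, 0.0614, 0.1889]
ee_rot: [-3.139, -0.0, 1.47]
wrist_force: [0.3, -0.7, 0.6]
width: 0.0565
```

```bash
python3 - <<'E'
from h import *
t=snap("top","pics/t3.png"); s=snap("scene","pics/s9.png")
a=cv2.resize(t["frame"][185:315,385:515,::-1],None,fx=4,fy=4,interpolation=cv2.INTER_CUBIC)
cv2.imwrite("pics/t3c.png",a)
E
```

```text
(no output)
```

View pics/t3c.png

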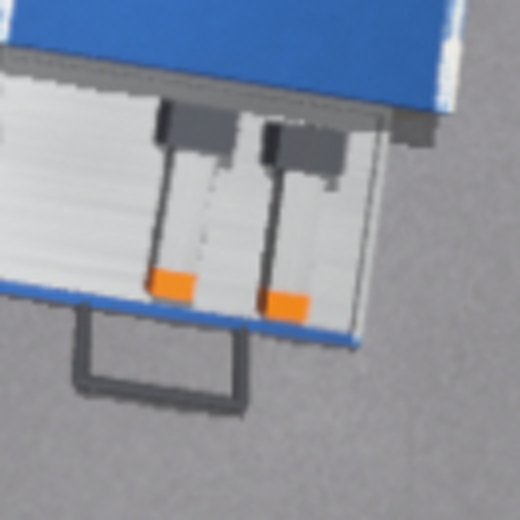

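Two weights lie in the tray: orange heads at crop (172,286) and (286,305), bases at (203,128) and (310,150). The rest of the visible floor is empty, and the handle bar runs (80,385)-(243,405). Now the numbers, including a check for a third weight.

```bash
python3 - <<'E'
from h import *
np.set_printoptions(precision=4,suppress=True)
t=load("pics/top0.npz");t3=load("pics/t3.npz");s9=load("pics/s9.npz")
T=lambda u,v:((u+.5)/4-.5+385,(v+.5)/4-.5+185)
h=[at(t3,T(80,385),.048),at(t3,T(243,405),.048)];print("handle",h,np.mean(h,0))
def org(s,lo,mx):
    hsv=cv2.cvtColor(s["frame"],cv2.COLOR_RGB2HSV); m=cv2.inRange(hsv,(8,190,150),(20,255,255))
    n,l,st,c=cv2.connectedComponentsWithStats(m); return [(st[i].tolist(),c[i]) for i in range(1,n) if st[i,4]>15]
for n,s in(("top",t3),("scene",s9)):
    for q in org(s,0,0): print(n,q)
for a in((172,286),(286,305)):print("head",at(t3,T(*a),.048))
for a in((203,128),(310,150)):print("base",at(t3,T(*a),.066))
# yellow core
for n,s in(("top",t3),):
    hsv=cv2.cvtColor(s["frame"],cv2.COLOR_RGB2HSV); m=cv2.inRange(hsv,(24,150,80),(34,255,255)); m[:, :190]=0;m[:180]=0;m[330:]=0;m[:,390:]=0
    r=cv2.minAreaRect(cv2.findNonZero(m)); print(r); b=np.array([at(s,q,.034) for q in cv2.boxPoints(r)]); print(b,b.mean(0))
cv2.imwrite("pics/m9.png",np.hstack([cv2.resize(t3["frame"][180:330,190:390,::-1],None,fx=2,fy=2),cv2.resize(s9["frame"][180:330,180:380,::-1],None,fx=2,fy=2)]))
E
```

```text
handle [array([ 0.4122, -0.1817,  0.048 ]), array([ 0.4004, -0.2919,  0.048 ])] [ 0.4063 -0.2368  0.048 ]
top ([423, 253, 10, 6, 51], array([427.3333, 255.6471]))
top ([451, 258, 10, 7, 48], array([455.875 , 261.0208]))
scene ([216, 254, 9, 7, 30], array([219.6, 256.9]))
scene ([194, 271, 11, 8, 46], array([198.7609, 274.4348]))
head [ 0.4791 -0.2428  0.048 ]
head [ 0.4675 -0.3205  0.048 ]
base [ 0.5845 -0.2588  0.066 ]
base [ 0.5713 -0.3311  0.066 ]
((263.2567443847656, 249.95947265625), (28.76982307434082, 72.49995422363281), 9.462322235107422)
[[0.3949 0.2504 0.034 ]
 [0.5883 0.2239 0.034 ]
 [0.5772 0.1465 0.034 ]
 [0.3843 0.1735 0.034 ]] [0.4862 0.1986 0.034 ]
```

View pics/m9.png

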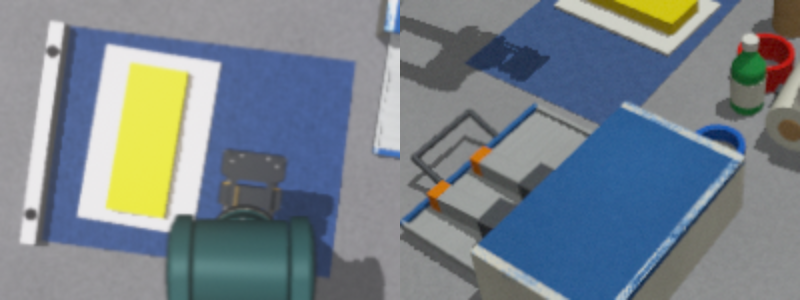

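Only two weights (orange blobs: two in each view). The core is clear in the top view, with the gripper beside it. The handle travel reads 154 mm against the 160 mm stop although the pull met 30-40 N, so I check the bar's rows with code.

```bash
python3 - <<'E'
from h import *
for fn,cols,r0,r1 in(("pics/top0.npz",(420,427,434,441,448),210,240),("pics/t3.npz",(410,417,425,432,440),270,296)):
    t=load(fn);g=t["frame"].astype(float).mean(2)
    for c in cols:
        p=g[r0:r1,c-1:c+2].mean(1);bg=np.median(p);w=np.clip(bg-20-p,0,None);print(fn,c,round(bg),p.astype(int).tolist() if c==cols[2] else '')
        i=np.argmin(p);sl=slice(max(i-2,0),i+3);row=r0+(np.arange(len(p))[sl]*w[sl]).sum()/w[sl].sum();print("  row",row,at(t,(c,row),.048).round(4))
print([x.round(4) for x in tri(load("pics/t3.npz"),(427.33,255.65),load("pics/s9.npz"),(198.76+20.84*0+0,274.43))[:1]],tri(load("pics/t3.npz"),(427.33,255.65),load("pics/s9.npz"),(219.6,256.9)),tri(load("pics/t3.npz"),(455.9,261.0),load("pics/s9.npz"),(198.76,274.43)))
E
```

```text
pics/top0.npz 420 150 
  row 222.93279644543182 [ 0.5675 -0.2212  0.048 ]
pics/top0.npz 427 150 
  row 223.2508623392913 [ 0.5671 -0.2402  0.048 ]
pics/top0.npz 434 151 [95, 95, 102, 138, 153, 154, 153, 152, 153, 153, 154, 145, 106, 90, 85, 79, 89, 94, 96, 103, 144, 154, 152, 151, 150, 151, 151, 153, 152, 150]
  row 224.9461139896373 [ 0.5629 -0.2593  0.048 ]
pics/top0.npz 441 146 
  row 225.72591587516962 [ 0.5612 -0.2784  0.048 ]
pics/top0.npz 448 143 
  row 226.56518082422204 [ 0.5593 -0.2976  0.048 ]
pics/t3.npz 410 148 
  row 281.6608072916667 [ 0.4104 -0.1962  0.048 ]
pics/t3.npz 417 147 
  row 282.70448045757865 [ 0.4079 -0.215   0.048 ]
pics/t3.npz 425 148 [145, 147, 149, 148, 147, 148, 149, 149, 148, 148, 141, 117, 88, 88, 80, 82, 97, 124, 147, 149, 149, 149, 150, 149, 149, 149]
  row 283.9487319334606 [ 0.4048 -0.2367  0.048 ]
pics/t3.npz 432 149 
  row 284.9458735262594 [ 0.4024 -0.2556  0.048 ]
pics/t3.npz 440 149 
  row 286.45352669742914 [ 0.3987 -0.2773  0.048 ]
[array([ 0.4557, -0.2726, -0.0054])] (array([ 0.47961391, -0.24286479,  0.04621326]), np.float64(0.0016517542788135936)) (array([ 0.46677025, -0.32060038,  0.04633531]), np.float64(0.0009171425577080959))
```

The bar moved about 0.158 to 0.160 m between the pictures, so the tray is at its stop. Heads stand at z≈0.046 (both views agree). I approach the first weight's head.

Request:
{"name": "step_arm", "arguments": {
  "plan": [
    [[10, -38, 0, -0.12, 60], [20, -76, 0, -0.24, 50], [30, -114, 0, -0.36, 50], [40, -152, 0, -0.48, 50], [50, -190, 0, -0.6, 50], [60, -228, 0, -0.72, 50], [72, -266, 0, -0.84, 50], [84, -304, 0, -0.96, 50]]
  ]
}}

```text
time: 18.82
tool_pos: [0.48, -0.2493, 0.1888]
ee_rot: [-3.141, 0.002, 0.499]
wrist_force: [0.8, 0.6, 0.2]
width: 0.047
```

Request:
{"name": "step_arm", "arguments": {
  "plan": [
    [[0, 0, -10, -0.12, 50], [0, 0, -20, -0.24, 50], [0, 0, -40, -0.36, 50], [0, 0, -60, -0.48, 50], [0, 0, -80, -0.6, 50], [0, 0, -95, -0.63, 50], [0, 0, -95, -0.63, 50], [0, 0, -95, -0.63, 50]]
  ]
}}

```text
time: 19.48
tool_pos: [0.4798, -0.2463, 0.0932]
ee_rot: [-3.141, 0.004, -0.123]
wrist_force: [0.8, 0.0, 0.3]
width: 0.047
```

Request:
{"name": "step_arm", "arguments": {
  "plan": [
    [[0, 1, -30, 0, 50], [0, 2, -55, 0, 50], [0, 2, -69, 0, 50], [0, 2, -69, 0, 50], [0, 2, -69, 0, 50], [0, 2, -69, 0, 50]]
  ]
}}

```text
time: 19.98
tool_pos: [0.4828, -0.2447, 0.0278]
ee_rot: [3.14, -0.003, -0.122]
wrist_force: [0.9, 0.8, -0.2]
width: 0.047
```

Request:
{"name": "step_arm", "arguments": {
  "plan": [
    [[0, 0, 0, 0, 0], [0, 0, 0, 0, 0], [0, 0, 0, 0, 0], [0, 0, 0, 0, 0], [0, 0, 0, 0, 0], [0, 0, 0, 0, 0]]
  ]
}}

```text
time: 20.48
tool_pos: [0.4823, -0.2439, 0.0266]
ee_rot: [3.141, -0.002, -0.122]
wrist_force: [-0.6, 0.3, 5.6]
width: 0.0282
```

Request:
{"name": "step_arm", "arguments": {
  "plan": [
    [[2, 0, 15, 0, 0], [4, 0, 30, 0, 0], [7, 0, 45, 0, 0], [10, 0, 60, 0, 0], [14, 0, 75, 0, 0], [19, 0, 90, 0, 0], [25, 0, 102, 0, 0], [30, 0, 108, 0, 0]]
  ]
}}

```text
time: 21.15
tool_pos: [0.5113, -0.2431, 0.1331]
ee_rot: [-3.141, 0.002, -0.122]
wrist_force: [-2.8, 0.6, -3.7]
width: 0.0278
```

```bash
python3 - <<'E'
from h import *
s=snap("scene","pics/s10.png"); crop(s,170,190,130,100,6,"pics/s10c.png")
o=robot.get_obs();print(o["wrist_torque"],o["wrist_force"],o["width"])
E
```

```text
[0.14456849 0.58550258 0.01322666] [-0.93529659  0.41844562 -2.86345712] 0.02789851577217881
```

View pics/s10c.png

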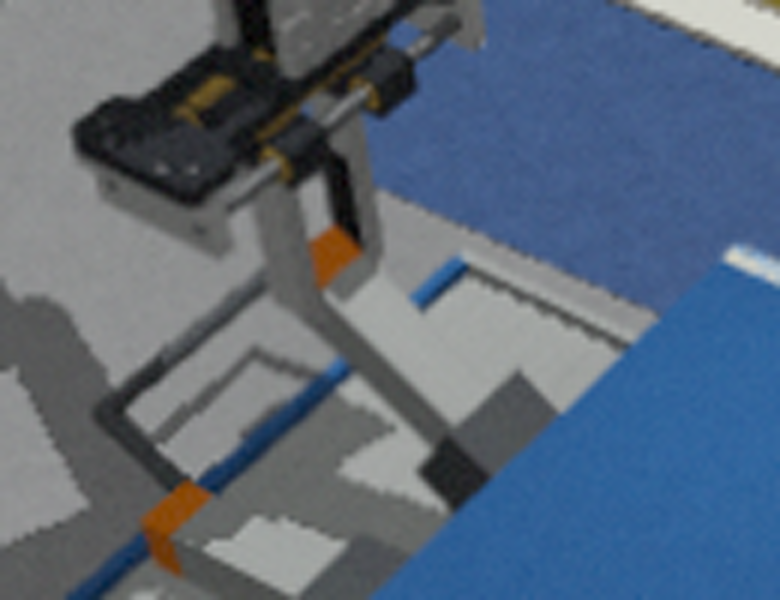

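The weight hangs head up but not vertical: orange band at crop (335,260), and the post meets the base near (475,410), by the cabinet lid. I estimate the angle by projection.

```bash
python3 - <<'E'
from h import *
s=load("pics/s10.npz");o=robot.get_obs();G=o["tool_pos"]+[0,0,.019];print(G)
f=lambda p:((px(s,p)-[170,190])*6+2.5).round()
for a in range(0,91,10):
    c,si=np.cos(np.radians(a)),np.sin(np.radians(a)); d=np.array([c*.993,-c*.12,-si]);n=np.array([si*.993,-si*.12,c])*.014
    y=np.array([.12,.993,0])*.014
    print(a,"join",f(G+d*.089),"join top corners",f(G+d*.089+n-y),f(G+d*.089+n+y),"bottomface lower -y corner",f(G+d*.119-n*23/14-y*23/14))
E
```

```text
[ 0.51171296 -0.24317938  0.15276185]
0 join [487. 335.] join top corners [461. 331.] [505. 291.] bottomface lower -y corner [514. 436.]
10 join [488. 360.] join top corners [468. 359.] [510. 319.] bottomface lower -y corner [508. 464.]
20 join [484. 381.] join top corners [469. 384.] [511. 344.] bottomface lower -y corner [495. 486.]
30 join [476. 398.] join top corners [464. 405.] [507. 365.] bottomface lower -y corner [477. 501.]
40 join [463. 411.] join top corners [456. 422.] [497. 382.] bottomface lower -y corner [453. 510.]
50 join [446. 418.] join top corners [442. 434.] [484. 394.] bottomface lower -y corner [425. 511.]
60 join [427. 421.] join top corners [425. 441.] [466. 401.] bottomface lower -y corner [395. 507.]
70 join [404. 419.] join top corners [405. 443.] [446. 403.] bottomface lower -y corner [361. 495.]
80 join [380. 411.] join top corners [382. 439.] [423. 401.] bottomface lower -y corner [327. 479.]
90 join [354. 400.] join top corners [357. 432.] [398. 393.] bottomface lower -y corner [292. 457.]
```

Request:
{"name": "step_arm", "arguments": {
  "plan": [
    [[-10, 1, -2, 0, 20], [-15, 2, -4, 0, 25], [-15, 2, -4, 0, 27], [-15, 2, -4, 0, 28], [-15, 2, -4, 0, 28], [-15, 2, -4, 0, 28]]
  ]
}}

```text
time: 21.7
tool_pos: [0.4968, -0.2414, 0.1292]
ee_rot: [-3.141, 0.0, -0.122]
wrist_force: [-0.8, 0.0, -4.5]
width: 0.0275
```

```bash
cat > ang.py <<'E'
from h import *
# orange/grey difference free: estimate weight angle by projecting its model silhouette edges is overkill; save picture, report state
o=robot.get_obs();print(o["tool_pos"],o["wrist_force"].round(2),o["wrist_torque"].round(3),o["width"])
E
python3 ang.py
```

```text
[ 0.49676062 -0.24143271  0.12918227] [-0.77  0.01 -4.52] [ 0.086  0.304 -0.038] 0.02753602225143389
```

Request:
{"name": "step_arm", "arguments": {
  "plan": [
    [[0, 0, 0, 0, 29], [0, 0, 0, 0, 29], [0, 0, 0, 0, 29], [0, 0, 0, 0, 29]]
  ]
}}

```text
time: 22.03
tool_pos: [0.4968, -0.2415, 0.1296]
ee_rot: [3.141, -0.0, -0.122]
wrist_force: [-0.1, -0.0, -5.2]
width: 0.028
```

```bash
python3 ang.py
```

```text
[ 0.49678655 -0.24145868  0.12960635] [-0.05 -0.01 -5.25] [0.041 0.287 0.018] 0.028038954364577075
```

Request:
{"name": "step_arm", "arguments": {
  "plan": [
    [[0, 0, 0, 0, 29.5], [0, 0, 0, 0, 29.5], [0, 0, 0, 0, 29.5], [0, 0, 0, 0, 29.5]]
  ]
}}

```text
time: 22.37
tool_pos: [0.497, -0.2417, 0.1305]
ee_rot: [3.141, -0.001, -0.122]
wrist_force: [-0.8, 0.8, 0.1]
width: 0.0281
```

```bash
python3 ang.py
```

```text
[ 0.49700315 -0.24165555  0.13051323] [-0.82  0.83  0.07] [ 0.143  0.16  -0.054] 0.028130446599864887
```

Request:
{"name": "step_arm", "arguments": {
  "plan": [
    [[0, 0, 0, 0, 29.8], [0, 0, 0, 0, 29.8], [0, 0, 0, 0, 29.8], [0, 0, 0, 0, 29.8]]
  ]
}}

```text
time: 22.7
tool_pos: [0.4971, -0.2417, 0.1303]
ee_rot: [3.141, -0.002, -0.122]
wrist_force: [-0.2, 0.4, -0.3]
width: 0.0277
```

```bash
python3 ang.py
```

```text
[ 0.49712894 -0.24171829  0.13031238] [-0.15  0.4  -0.32] [0.06  0.006 0.026] 0.02774456976684822
```

```bash
cat >> h.py <<'E'
def org(s):
    hsv=cv2.cvtColor(s["frame"],cv2.COLOR_RGB2HSV); m=cv2.inRange(hsv,(8,150,90),(20,255,255))
    n,l,st,c=cv2.connectedComponentsWithStats(m); return [(st[i].tolist(),c[i].round(1)) for i in range(1,n) if st[i,4]>5]
E
python3 - <<'E'
from h import *
s=snap("scene","pics/s11.png");t=snap("top","pics/t11.png")
print(org(s),org(t))
x,y=.497,-.2417
for z in(.06,.09,.12,.139,.15):print(z,px(s,(x,y,z)).round(1),px(t,(x,y,z)).round(1))
# dark base pixels in scene: sample crop gray
g=cv2.cvtColor(s["frame"],cv2.COLOR_RGB2GRAY)
for z in(.02,.05):
  for dx,dy in((-.023,-.023),(.023,-.023),(.023,.023)):print("base",z,dx,dy,px(s,(x+dx,y+dy,z)).round(1))
print(g[225:285:3,205:265:3])
E
```

```text
[([447, 1, 12, 8, 19], array([452.9,   3.3])), ([454, 10, 4, 4, 6], array([455.5,  11.8])), ([218, 227, 9, 12, 68], array([221.4, 231.7])), ([194, 270, 11, 16, 73], array([198.1, 276.5]))] []
0.06 [224.6 255.1] [428.3 249.5]
0.09 [223.1 247.3] [430.7 249.8]
0.12 [221.4 239.2] [433.3 250.1]
0.139 [220.4 234. ] [435.1 250.3]
0.15 [219.8 230.9] [436.1 250.4]
base 0.02 -0.023 -0.023 [215.1 268. ]
base 0.02 0.023 -0.023 [228.8 273.5]
base 0.02 0.023 0.023 [238.2 262.4]
base 0.05 -0.023 -0.023 [213.3 260.5]
base 0.05 0.023 -0.023 [227.3 266. ]
base 0.05 0.023 0.023 [236.8 254.9]
[[138 115  96  91 136 141   4  79 131 140 141 142 109  87  89  87  89  93
   88  91]
 [145 135  97  88  81  79  74  73 108 140 140 140 142 138 140 103  91  88
   88  91]
 [143 141  97  88  85  76  74  53 105 140 144 140 142 143 157 142 140  94
   93  86]
 [141 141  94  95  88  75  72  83 140 141 137 138 141  94  55 155 153 144
  146 107]
 [144 138  98  97  88  69  87  85 134 143 142 139  92  42 162 126  84 152
  156 146]
 [140  85  86 105  91  88  84 118 121 143 138  93  75 163 160 163 163 127
   83 149]
 [ 82  95 
[... 480 characters left out ...]
 161 159
  159 157]
 [141  89  82  54  49 101 104  78  78 121 111  67  57  64 160 160 161 158
  159  85]
 [138  83  50  47 105  99  45  48  57  83  65  55  53  57 110 160 159 162
   83  85]
 [ 79  52  53 103 103 103  49  40  37  56  58  59  56  52 160 162 152  90
   83  89]
 [ 55  75 104 102 101  99  98  33  33  29  58  59  69 102 158 154  89  89
   86  90]
 [ 97 102 104 105 102 101 100  72  35  36  49  65 102 162 149  87  87  89
   86  86]
 [103 162 160 162 164 167 162 134 102 105  99 103 160 150  91  91  90  89
   87  90]
 [162 163 164 162 164 162 165 163 104  96 105 165 149  85  85  88  90  85
   85  87]
 [142 163 162 164 164 163 164 117  80  80  81 122  84  84  86  86  90  90
   88  86]]
```

The weight now stands on the tray floor leaning about 12° in the loosened jaws. Its centre of mass is past the base corner, so freeing it will right it; I follow with the tool.

Request:
{"name": "step_arm", "arguments": {
  "plan": [
    [[6, -1, 0, 0, 30], [12, -1, 0, 0, 30], [18, -2, 0, 0, 30.5], [24, -3, 0, 0, 31], [24, -3, 0, 0, 33], [24, -3, 0, 0, 36], [24, -3, 0, 0, 36], [24, -3, 0, 0, 36]]
  ]
}}

```text
time: 23.47
tool_pos: [0.5205, -0.2444, 0.1294]
ee_rot: [3.142, 0.0, -0.122]
wrist_force: [0.3, 0.3, 0.4]
width: 0.0336
```

```bash
cat > look.py <<'E'
from h import *
import sys
s=snap("scene",f"pics/{sys.argv[1]}.png")
print(org(s)); o=robot.get_obs();p=o["tool_pos"];print(p,o["wrist_force"].round(1),o["wrist_torque"].round(2),o["width"])
hsv=cv2.cvtColor(s["frame"],cv2.COLOR_RGB2GRAY); fz=float(sys.argv[2])
for z in(fz+.119,):print("band upright",px(s,(p[0],p[1],z)).round(1))
for z in(fz,fz+.03):
  print("base",z,[px(s,(p[0]+a,p[1]+b,z)).round(0).tolist() for a,b in((-.023,-.023),(.023,-.023),(.023,.023),(-.023,.023))])
c=px(s,(p[0],p[1],fz+.015)).astype(int);m=(hsv<68)&(s["frame"].max(2)<80); w=m[c[1]-14:c[1]+15,c[0]-20:c[0]+21]
print(c);print("\n".join("".join("#" if v else "." for v in r) for r in w))
E
python3 look.py s12 0.02
```

```text
[([447, 1, 12, 13, 25], array([454. ,   5.6])), ([225, 232, 14, 15, 145], array([231.6, 239. ])), ([194, 270, 11, 16, 73], array([198.2, 276.5]))]
[ 0.52048847 -0.24440708  0.12946683] [-0.2 -0.4 -0.5] [ 0.01  0.07 -0.05] 0.03335663475440376
band upright [227.2 237.4]
base 0.02 [[221.0, 271.0], [235.0, 277.0], [245.0, 266.0], [231.0, 260.0]]
base 0.05 [[220.0, 264.0], [234.0, 270.0], [243.0, 258.0], [230.0, 253.0]]
[232 264]
.........................................
.........................................
.........................................
.........................................
.............#...........................
............#............................
..........##.............................
.........##..............................
........##...............................
.......##................................
......##.................................
.....##..................................
...##....................................
..##............#..................#.....
.##...........###.................##.....
##...........#####...............####....
#............#######............#####....
.............#########.........######....
.............##########.......#######....
.............##########......########....
..............########......########.....
..............#########....########......
..............####################.......
...............##################........
................################.........
..................#############..........
....................##########...........
......................#######............
.......................#####.............
```

Band and base moved by the same amount (about +4,+1.5 px), so the weight stands upright, about 13 mm ahead of the tool in x. I centre on it, go lower and grip.

Request:
{"name": "step_arm", "arguments": {
  "plan": [
    [[6, 0, 0, 0, 36], [12, -1, -5, 0, 36], [12, -1, -12, 0, 36], [12, -1, -22, 0, 36], [12, -1, -22, 0, 36], [12, -1, -22, 0, 10], [12, -1, -22, 0, 0], [12, -1, -22, 0, 0]]
  ]
}}

```text
time: 24.18
tool_pos: [0.5319, -0.2451, 0.1063]
ee_rot: [-3.141, 0.002, -0.122]
wrist_force: [0.5, 0.5, -4.9]
width: 0.0276
```

Request:
{"name": "step_arm", "arguments": {
  "plan": [
    [[0, 0, 0, 0, 0], [0, 0, 0, 0, 0], [0, 0, 20, 0, 0], [0, 0, 40, 0, 0], [0, 0, 60, 0, 0], [0, 0, 60, 0, 0]]
  ]
}}

```text
time: 24.68
tool_pos: [0.5349, -0.2467, 0.1727]
ee_rot: [3.138, -0.009, -0.122]
wrist_force: [0.4, -0.5, -3.1]
width: 0.0281
```

```bash
python3 look.py s13 0.08
```

```text
[([447, 1, 12, 13, 25], array([454. ,   5.4])), ([225, 213, 12, 15, 125], array([230.5, 220. ])), ([194, 270, 11, 16, 73], array([198.1, 276.4]))]
[ 0.5341865  -0.24629576  0.17028555] [ 0.5 -0.5 -5.2] [ 0.08 -0.    0.01] 0.028303299788883476
band upright [228. 222.]
base 0.08 [[222.0, 258.0], [236.0, 264.0], [246.0, 253.0], [232.0, 247.0]]
base 0.11 [[220.0, 250.0], [235.0, 256.0], [245.0, 245.0], [230.0, 239.0]]
[233 251]
.##......................................
#..#.....................................
....#....................................
.....#...................................
......#..................................
.......#.................................
........#................................
..........#..............................
..........##.............................
...........##...................##.......
...........###.................###.......
..........####................####.......
..........######.............#####.......
..........########..........######.......
.........###########.......#######.......
.........###########......#########......
..........#########......#########.......
..........#########.....#########........
..........######################.........
.........######################..........
........##.###################...........
.......##....################............
......##.......#############.............
.....##..........##########..............
...###..............######...............
..##.................###.................
.##......................................
##.......................................
#........................................
```

Held upright in the jaws (torque near zero). I re-measure the core before placing.

```bash
cat > core.py <<'E'
from h import *
import sys
t=snap("top",f"pics/{sys.argv[1]}.png")
hsv=cv2.cvtColor(t["frame"],cv2.COLOR_RGB2HSV); m=cv2.inRange(hsv,(24,150,60),(34,255,255)); m[:, :190]=0;m[:180]=0;m[330:]=0;m[:,390:]=0
r=cv2.minAreaRect(cv2.findNonZero(m)); b=np.array([at(t,q,.034) for q in cv2.boxPoints(r)]); print(r); print(b.round(4),b.mean(0).round(4),cv2.countNonZero(m))
E
python3 core.py t13
```

```text
((263.3243408203125, 250.05406188964844), (28.605422973632812, 72.3355484008789), 9.462322235107422)
[[0.3948 0.2499 0.034 ]
 [0.5878 0.2235 0.034 ]
 [0.5768 0.1466 0.034 ]
 [0.3843 0.1735 0.034 ]] [0.4859 0.1984 0.034 ] 2046
```

Request:
{"name": "step_arm", "arguments": {
  "plan": [
    [[0, 15, 0, 0, 0], [0, 45, 0, 0, 0], [0, 80, 0, 0, 0], [0, 115, 0, 0, 0], [0, 150, 0, 0, 0], [0, 185, 0, 0, 0], [0, 220, 0, 0, 0], [0, 255, 0, 0, 0]]
  ]
}}

```text
time: 25.45
tool_pos: [0.5307, 0.0122, 0.1651]
ee_rot: [-3.141, 0.004, -0.122]
wrist_force: [0.4, 1.4, -4.6]
width: 0.0279
```

Request:
{"name": "step_arm", "arguments": {
  "plan": [
    [[0, 35, 0, 0, 0], [-1, 70, 0, 0, 0], [-2, 105, 0, 0, 0], [-3, 140, 0, 0, 0], [-4, 165, 0, 0, 0], [-4, 180, 0, 0, 0], [-4, 183, 0, 0, 0], [-4, 183, 0, 0, 0]]
  ]
}}

```text
time: 26.12
tool_pos: [0.527, 0.1936, 0.1654]
ee_rot: [3.14, 0.004, -0.12]
wrist_force: [-0.7, 0.0, -5.0]
width: 0.0281
```

Request:
{"name": "step_arm", "arguments": {
  "plan": [
    [[0, 0, -10, 0, 0], [0, 0, -20, 0, 0], [0, 0, -30, 0, 0], [0, 0, -36, 0, 0], [0, 0, -40, 0, 0], [0, 0, -40, 0, 0], [0, 0, -40, 0, 0]]
  ]
}}

```text
time: 26.7
tool_pos: [0.5287, 0.1922, 0.1272]
ee_rot: [3.141, 0.0, -0.123]
wrist_force: [-0.2, 0.1, -4.7]
width: 0.0277
```

```bash
python3 look.py s14 0.034
```

```text
[([447, 1, 12, 13, 26], array([453.7,   5.5])), ([307, 143, 7, 11, 61], array([309.7, 147.9])), ([194, 270, 11, 16, 72], array([198.2, 276.6]))]
[0.52897641 0.19240879 0.12781177] [ 0.6  1.5 -3.8] [0.05 0.05 0.  ] 0.02762221183101048
band upright [307.1 150. ]
base 0.034 [[299.0, 182.0], [311.0, 185.0], [317.0, 178.0], [305.0, 174.0]]
base 0.064 [[298.0, 174.0], [311.0, 178.0], [317.0, 171.0], [305.0, 167.0]]
[307 176]
.........................................
.........................................
.........................................
..............................#..........
................................#........
..................................#......
.....................................#...
.........................................
.........................................
...............#..............#..........
..............###............##..........
.............#####.#........###..........
.............########......####..........
.............#########....#####..........
.............#########...######..........
.............##################..........
.............#################...........
.............################............
..............##############.............
.................##########..............
...................#######...............
......................###................
.........................................
.........................................
.........................................
.........................................
.........................................
.........................................
.........................................
```

Request:
{"name": "step_arm", "arguments": {
  "plan": [
    [[0, 0, -2, 0, 0], [0, 0, -4, 0, 0], [0, 0, -6, 0, 0], [0, 0, -7, 0, 0], [0, 0, -7, 0, 0], [0, 0, -7, 0, 0]]
  ]
}}

```text
time: 27.25
tool_pos: [0.5286, 0.1926, 0.1205]
ee_rot: [3.141, 0.0, -0.122]
wrist_force: [0.4, 0.6, -5.2]
width: 0.0278
```

Request:
{"name": "step_arm", "arguments": {
  "plan": [
    [[0, 0, -1, 0, 0], [0, 0, -2, 0, 0], [0, 0, -3, 0, 0], [0, 0, -4, 0, 0], [0, 0, -4, 0, 0]]
  ]
}}

```text
time: 27.67
tool_pos: [0.5292, 0.1925, 0.12]
ee_rot: [-3.141, -0.003, -0.122]
wrist_force: [-4.5, -2.0, 7.9]
width: 0.028
```

Request:
{"name": "step_arm", "arguments": {
  "plan": [
    [[0, 0, 2, 0, 10], [0, 0, 3, 0, 29], [0, 0, 3, 0, 31], [0, 0, 3, 0, 34], [0, 0, 3, 0, 38], [0, 0, 3, 0, 45], [0, 0, 3, 0, 45]]
  ]
}}

```text
time: 28.25
tool_pos: [0.5289, 0.1926, 0.1196]
ee_rot: [-3.142, -0.0, -0.122]
wrist_force: [-1.4, -0.3, 0.1]
width: 0.0418
```

Request:
{"name": "step_arm", "arguments": {
  "plan": [
    [[0, 0, 10, 0, 45], [0, 0, 30, 0, 45], [0, 0, 60, 0, 45], [0, 0, 90, 0, 50], [0, -30, 90, 0, 50], [0, -65, 90, 0, 50], [0, -105, 90, 0, 50], [0, -145, 90, 0, 50]]
  ]
}}

```text
time: 28.92
tool_pos: [0.5287, 0.0466, 0.2108]
ee_rot: [-3.142, -0.002, -0.12]
wrist_force: [0.7, -0.8, 0.1]
width: 0.0473
```

```bash
python3 - <<'E'
from h import *
s=snap("scene","pics/s15.png");t=snap("top","pics/t15.png")
a,b=org(s),org(t);print(a);print(b)
B=[q for q in a if q[0][4]>30]; 
for z in(.153,.164):
  p=np.array([.5305,.1925,z]);print(px(s,p).round(1),px(t,p).round(1))
E
python3 core.py t16
```

```text
[([452, 1, 7, 13, 20], array([456. ,   6.9])), ([447, 2, 4, 4, 6], array([448.5,   3.2])), ([303, 145, 11, 11, 93], array([308., 150.])), ([194, 270, 11, 16, 71], array([198.1, 276.5]))]
[([255, 226, 13, 13, 129], array([261.2, 232.1])), ([450, 258, 12, 7, 70], array([455.5, 260.9]))]
[307.5 150.1] [260.7 233.1]
[307.4 147.2] [260.2 233. ]
((263.2567443847656, 249.95947265625), (28.76982307434082, 72.49995422363281), 9.462322235107422)
[[0.3949 0.2504 0.034 ]
 [0.5883 0.2239 0.034 ]
 [0.5772 0.1465 0.034 ]
 [0.3843 0.1735 0.034 ]] [0.4862 0.1986 0.034 ] 1670
```

Weight 1 stands on the core where planned: band seen at scene (308,150) and top (261,232), predicted (307.5,150) and (260.7,233). Now weight 2, the same way.

Request:
{"name": "step_arm", "arguments": {
  "plan": [
    [[-5, -35, 0, 0, 42], [-12, -75, 0, 0, 42], [-19, -115, 0, 0, 42], [-26, -155, 0, 0, 42], [-33, -195, 0, 0, 42], [-40, -235, 0, 0, 42], [-47, -275, 0, 0, 42], [-53, -315, 0, 0, 42]]
  ]
}}

```text
time: 29.73
tool_pos: [0.4759, -0.268, 0.2103]
ee_rot: [-3.142, -0.001, -0.12]
wrist_force: [1.5, 0.5, 0.4]
width: 0.0393
```

Request:
{"name": "step_arm", "arguments": {
  "plan": [
    [[-4, -35, 0, 0, 42], [-6, -52, -20, 0, 42], [-6, -52, -60, 0, 42], [-6, -52, -100, 0, 42], [-6, -52, -110, 0, 42], [-6, -52, -110, 0, 42], [-6, -52, -110, 0, 42]]
  ]
}}

```text
time: 30.32
tool_pos: [0.4707, -0.3189, 0.1006]
ee_rot: [3.141, -0.001, -0.121]
wrist_force: [-0.1, 0.3, 0.2]
width: 0.0392
```

Request:
{"name": "step_arm", "arguments": {
  "plan": [
    [[0, -1, -30, 0, 42], [-1, -2, -60, 0, 42], [-1, -2, -75, 0, 42], [-1, -2, -75, 0, 42], [-1, -2, -75, 0, 42]]
  ]
}}

```text
time: 30.73
tool_pos: [0.4704, -0.3221, 0.0271]
ee_rot: [3.14, -0.003, -0.121]
wrist_force: [0.1, 0.3, -0.3]
width: 0.0396
```

Request:
{"name": "step_arm", "arguments": {
  "plan": [
    [[0, 0, 0, 0, 0], [0, 0, 0, 0, 0], [0, 0, 0, 0, 0], [0, 0, 0, 0, 0], [0, 0, 0, 0, 0], [0, 0, 0, 0, 0]]
  ]
}}

```text
time: 31.23
tool_pos: [0.4707, -0.3224, 0.0279]
ee_rot: [3.139, -0.005, -0.121]
wrist_force: [0.1, 0.7, 5.6]
width: 0.0275
```

Request:
{"name": "step_arm", "arguments": {
  "plan": [
    [[2, 0, 15, 0, 0], [4, 0, 30, 0, 0], [7, 0, 45, 0, 0], [10, 0, 60, 0, 0], [14, 0, 75, 0, 0], [17, 0, 90, 0, 20], [17, 0, 98, 0, 25], [15, 0, 102, 0, 28]]
  ]
}}

```text
time: 31.9
tool_pos: [0.4839, -0.3217, 0.1274]
ee_rot: [3.141, -0.001, -0.122]
wrist_force: [-0.5, 0.3, -4.7]
width: 0.0277
```

Request:
{"name": "step_arm", "arguments": {
  "plan": [
    [[0, 0, 0, 0, 29], [0, 0, 0, 0, 29.3], [0, 0, 0, 0, 29.5], [0, 0, 0, 0, 29.5], [0, 0, 0, 0, 29.5], [0, 0, 0, 0, 29.5]]
  ]
}}

```text
time: 32.4
tool_pos: [0.4836, -0.3213, 0.1264]
ee_rot: [-3.141, 0.0, -0.122]
wrist_force: [0.4, 0.3, -1.9]
width: 0.028
```

```bash
python3 look.py s17 0.02
```

```text
[([447, 1, 12, 13, 25], array([453.6,   5.2])), ([303, 145, 11, 11, 91], array([308., 150.])), ([194, 246, 10, 12, 73], array([198.2, 250.6]))]
[ 0.48358972 -0.32130162  0.1263967 ] [-1.  -0.2 -2.4] [0.19 0.14 0.04] 0.027560636915056645
band upright [197.5 252.1]
base 0.02 [[193.0, 286.0], [207.0, 292.0], [218.0, 280.0], [204.0, 275.0]]
base 0.05 [[191.0, 279.0], [205.0, 285.0], [216.0, 273.0], [202.0, 267.0]]
[204 279]
........####.............................
........####.............................
..........##.............................
...........###...........................
............##...........................
.............##..........................
..............#..........................
...............#.........................
.........................................
.........................................
.................#.......................
................##.....................#.
..............###.....................###
.............##......................####
............##.......................####
...........##......................#.####
..........###......................######
.........##......................########
........##............#........#.########
.......##............########..##########
.....###............######....###########
....##.............###############.######
..###...............####################.
..##.................####################
.##..................###################.
##....................#################..
.......................#############.#...
.......................##############....
........................############.....
```

Request:
{"name": "step_arm", "arguments": {
  "plan": [
    [[0, 0, 0, 0, 29.7], [0, 0, 0, 0, 29.8], [0, 0, 0, 0, 29.8], [0, 0, 0, 0, 29.8]]
  ]
}}

```text
time: 32.78
tool_pos: [0.484, -0.3216, 0.1268]
ee_rot: [3.141, -0.001, -0.122]
wrist_force: [0.3, -0.4, -2.5]
width: 0.028
```

Request:
{"name": "step_arm", "arguments": {
  "plan": [
    [[6, -1, 0, 0, 30], [12, -1, 0, 0, 30], [18, -2, 0, 0, 30.5], [24, -3, 0, 0, 31], [26, -3, 0, 0, 33], [28, -3, 0, 0, 36], [30, -3, 0, 0, 36], [30, -3, 0, 0, 36]]
  ]
}}

```text
time: 33.45
tool_pos: [0.5139, -0.3244, 0.1264]
ee_rot: [3.142, 0.0, -0.122]
wrist_force: [-0.3, 0.0, -0.1]
width: 0.0337
```

```bash
python3 look.py s18 0.02
```

```text
[([447, 1, 12, 8, 19], array([452.9,   3.3])), ([454, 10, 4, 4, 6], array([455.5,  11.8])), ([303, 145, 11, 11, 92], array([308.1, 150. ])), ([208, 254, 16, 16, 173], array([215.6, 261.4]))]
[ 0.51369195 -0.32442449  0.12641708] [-0.2 -0.1  0.6] [ 0.05  0.01 -0.05] 0.0335505535325732
band upright [206.5 256.7]
base 0.02 [[202.0, 291.0], [216.0, 297.0], [226.0, 285.0], [212.0, 279.0]]
base 0.05 [[200.0, 284.0], [214.0, 290.0], [225.0, 277.0], [210.0, 272.0]]
[213 284]
....#####................................
.....####...##...........................
......##...##............................
..........##.............................
.........##..............................
........##...............................
.......##................................
.....###.................................
....###..................................
...##....................................
.###.....................................
.##......................................
##.......................................
#........................................
.................##......................
................###...................#..
...............#####.................###.
...............######...............####.
...............########............####..
...............##########.........####...
...............###########.......####....
...............###########......####.....
...............##########......####......
................#########.....####.......
................##########...####........
..................##############.........
....................###########..........
.....................#########...........
.......................######............
```

```bash
python3 - <<'E'
from h import *
s=load("pics/s18.npz")
print(at(s,(215.6,261.4),.139), "post/neighbour check first:",at(load("pics/s12.npz"),(231.6,239),.139))
t=snap("top","pics/t18.png");print(org(t))
for m in [(208,284),(208.5,291)]:print(at(s,m,.05 if m[1]==284 else .02))
crop(s,175,230,100,80,7,"pics/s18c.png")
E
```

```text
[ 0.54354858 -0.32733907  0.139     ] post/neighbour check first: [ 0.53427607 -0.24451931  0.139     ]
[([255, 226, 13, 13, 127], array([261.1, 232.2]))]
[ 0.51085683 -0.33900042  0.05      ]
[ 0.50652665 -0.33934584  0.02      ]
```

View pics/s18c.png

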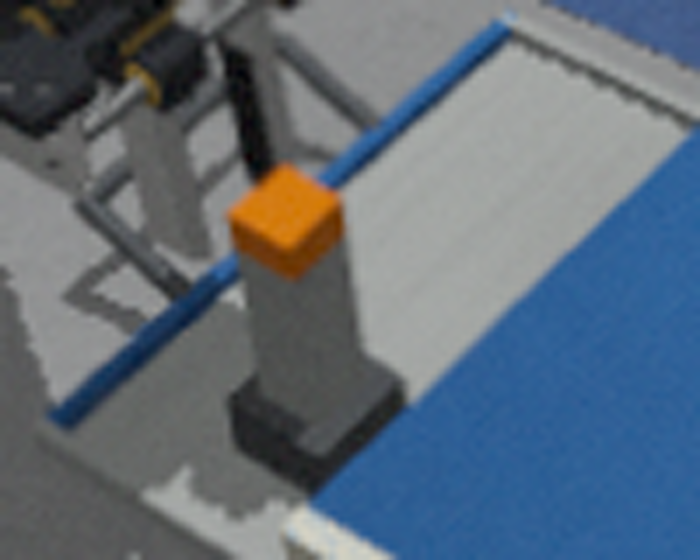

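Weight 2 stands upright and free in the tray (band at crop (287,220), base (318,420)); fingers are ~30 mm short of it in x. I centre on it (0.5435,-0.327) and grip.

Request:
{"name": "step_arm", "arguments": {
  "plan": [
    [[0, -3, 0, 0, 45], [8, -3, 0, 0, 45], [20, -3, 0, 0, 45], [30, -3, -3, 0, 45], [30, -3, -10, 0, 45], [30, -3, -20, 0, 45], [30, -3, -20, 0, 20], [30, -3, -20, 0, 0]]
  ]
}}

```text
time: 34.22
tool_pos: [0.5425, -0.3268, 0.1045]
ee_rot: [-3.14, 0.003, -0.122]
wrist_force: [-0.4, -0.1, -0.2]
width: 0.0323
```

Request:
{"name": "step_arm", "arguments": {
  "plan": [
    [[0, 0, 0, 0, 0], [0, 0, 0, 0, 0], [0, 0, 0, 0, 0], [0, 0, 0, 0, 0], [0, 0, 20, 0, 0], [0, 0, 45, 0, 0], [0, 0, 60, 0, 0], [0, 0, 60, 0, 0]]
  ]
}}

```text
time: 34.88
tool_pos: [0.5455, -0.3288, 0.1715]
ee_rot: [3.137, -0.008, -0.122]
wrist_force: [0.2, 0.2, -3.3]
width: 0.028
```

```bash
python3 look.py s19 0.08|head -5; python3 core.py t19
```

```text
[([447, 1, 12, 13, 24], array([453.9,   5.3])), ([303, 145, 11, 11, 92], array([308.1, 149.9])), ([208, 234, 11, 16, 109], array([212.6, 240.6]))]
[ 0.54475932 -0.32825241  0.16901001] [-0.1  0.1 -5. ] [ 0.04 -0.01  0.  ] 0.02783726750621269
band upright [211.9 244.3]
base 0.08 [[207.0, 281.0], [222.0, 287.0], [232.0, 275.0], [217.0, 269.0]]
base 0.11 [[205.0, 273.0], [220.0, 279.0], [230.0, 267.0], [215.0, 261.0]]
((263.3243408203125, 250.05406188964844), (28.605422973632812, 72.3355484008789), 9.462322235107422)
[[0.3948 0.2499 0.034 ]
 [0.5878 0.2235 0.034 ]
 [0.5768 0.1466 0.034 ]
 [0.3843 0.1735 0.034 ]] [0.4859 0.1984 0.034 ] 1691
```

Request:
{"name": "step_arm", "arguments": {
  "plan": [
    [[-6, 10, 0, 0, 0], [-16, 40, 0, 0, 0], [-28, 75, 0, 0, 0], [-40, 110, 0, 0, 0], [-52, 145, 0, 0, 0], [-64, 180, 0, 0, 0], [-76, 215, 0, 0, 0], [-88, 250, 0, 0, 0]]
  ]
}}

```text
time: 35.65
tool_pos: [0.4534, -0.0756, 0.164]
ee_rot: [-3.141, 0.004, -0.123]
wrist_force: [1.3, -0.1, -3.8]
width: 0.0277
```

Request:
{"name": "step_arm", "arguments": {
  "plan": [
    [[-7, 36, 0, 0, 0], [-12, 72, 0, 0, 0], [-14, 108, 0, 0, 0], [-14, 144, 0, 0, 0], [-14, 180, 0, 0, 0], [-14, 216, 0, 0, 0], [-14, 250, 0, 0, 0], [-14, 270, 0, 0, 0]]
  ]
}}

```text
time: 36.32
tool_pos: [0.4397, 0.1956, 0.1641]
ee_rot: [-3.141, 0.004, -0.119]
wrist_force: [0.5, 0.5, -5.1]
width: 0.0279
```

Request:
{"name": "step_arm", "arguments": {
  "plan": [
    [[0, 6, 0, 0, 0], [0, 11, 0, 0, 0], [0, 12, -10, 0, 0], [0, 12, -20, 0, 0], [0, 12, -32, 0, 0], [0, 12, -40, 0, 0], [0, 12, -44, 0, 0], [0, 12, -44, 0, 0]]
  ]
}}

```text
time: 36.98
tool_pos: [0.4409, 0.2036, 0.1208]
ee_rot: [3.14, 0.003, -0.123]
wrist_force: [0.5, -0.1, -4.4]
width: 0.0279
```

Expected contact is at TCP z ≈ 0.1185.

Request:
{"name": "step_arm", "arguments": {
  "plan": [
    [[0, 0, -1, 0, 0], [0, 0, -2, 0, 0], [0, 0, -3, 0, 0], [0, 0, -3, 0, 0]]
  ]
}}

```text
time: 37.32
tool_pos: [0.4418, 0.2046, 0.1198]
ee_rot: [-3.141, -0.0, -0.122]
wrist_force: [-1.6, -0.3, -4.7]
width: 0.0279
```

Request:
{"name": "step_arm", "arguments": {
  "plan": [
    [[0, 0, -1, 0, 0], [0, 0, -2, 0, 0], [0, 0, -2, 0, 0]]
  ]
}}

```text
time: 37.57
tool_pos: [0.4421, 0.2047, 0.1194]
ee_rot: [-3.141, -0.002, -0.122]
wrist_force: [-2.4, -2.0, 4.8]
width: 0.0278
```

Request:
{"name": "step_arm", "arguments": {
  "plan": [
    [[0, 0, 1, 0, 10], [0, 0, 2, 0, 29], [0, 0, 2, 0, 31], [0, 0, 2, 0, 34], [0, 0, 2, 0, 38], [0, 0, 2, 0, 45], [0, 0, 2, 0, 45]]
  ]
}}

```text
time: 38.15
tool_pos: [0.4419, 0.2046, 0.1197]
ee_rot: [-3.141, -0.001, -0.122]
wrist_force: [0.4, 0.4, -1.2]
width: 0.0419
```

Request:
{"name": "step_arm", "arguments": {
  "plan": [
    [[0, 0, 10, 0, 45], [0, 0, 30, 0, 45], [0, 0, 60, 0, 45], [0, 0, 90, 0, 45], [0, -30, 90, 0.1, 40], [0, -65, 90, 0.22, 40], [0, -105, 90, 0.34, 40], [0, -145, 90, 0.46, 40]]
  ]
}}

```text
time: 38.82
tool_pos: [0.4421, 0.0698, 0.2109]
ee_rot: [3.141, -0.002, 0.31]
wrist_force: [0.8, -0.8, 1.0]
width: 0.0379
```

```bash
python3 - <<'E'
from h import *
s=snap("scene","pics/s20.png");t=snap("top","pics/t20.png")
print(org(s));print(org(t))
for p in((.5305,.1925,.153),(.442,.2047,.153)):print(px(s,p).round(1),px(t,p).round(1))
E
python3 core.py t21
```

```text
[([447, 1, 12, 13, 25], array([454. ,   5.6])), ([279, 137, 11, 10, 86], array([284.1, 141.3])), ([303, 145, 11, 11, 93], array([308., 150.]))]
[([255, 226, 13, 13, 128], array([261.2, 232.2])), ([249, 265, 12, 13, 135], array([254.6, 271. ]))]
[307.5 150.1] [260.7 233.1]
[285.4 142. ] [254.7 269. ]
((263.4280090332031, 249.89599609375), (28.532230377197266, 72.62749481201172), 10.30484676361084)
[[0.3956 0.251  0.034 ]
 [0.5889 0.2216 0.034 ]
 [0.5769 0.145  0.034 ]
 [0.3841 0.1749 0.034 ]] [0.4864 0.1981 0.034 ] 1191
```

Both weights stand on the core (bands at scene (308,150) and (284,141), as predicted within 2 px). Back to the handle to push the tray in.

Request:
{"name": "step_arm", "arguments": {
  "plan": [
    [[-5, -35, 0, 0.12, 40], [-10, -70, 0, 0.24, 40], [-15, -110, 0, 0.36, 40], [-20, -150, 0, 0.48, 40], [-25, -190, 0, 0.6, 40], [-30, -230, 0, 0.72, 40], [-34, -270, 0, 0.84, 40], [-37, -300, 0, 0.96, 40]]
  ]
}}

```text
time: 39.63
tool_pos: [0.4087, -0.2031, 0.2103]
ee_rot: [3.14, -0.001, 1.157]
wrist_force: [-0.6, -0.4, 0.4]
width: 0.0375
```

Request:
{"name": "step_arm", "arguments": {
  "plan": [
    [[0, 0, -30, 0.12, 40], [0, 0, -70, 0.15, 40], [0, 0, -110, 0.15, 40], [0, 0, -120, 0.15, 40], [0, 0, -120, 0.15, 40]]
  ]
}}

```text
time: 40.05
tool_pos: [0.4064, -0.2003, 0.0863]
ee_rot: [-3.134, -0.003, 1.302]
wrist_force: [0.4, 0.3, 0.2]
width: 0.0373
```

Request:
{"name": "step_arm", "arguments": {
  "plan": [
    [[0, -18, 0, 0.1, 40], [-1, -36, 0, 0.15, 40], [-1, -36, -25, 0.15, 40], [-1, -36, -50, 0.15, 40], [-1, -36, -56, 0.15, 40], [-1, -36, -56, 0.15, 40], [-1, -36, -56, 0.15, 40]]
  ]
}}

```text
time: 40.63
tool_pos: [0.4087, -0.2391, 0.0357]
ee_rot: [3.139, 0.001, 1.452]
wrist_force: [0.0, 0.3, 0.3]
width: 0.0378
```

Request:
{"name": "step_arm", "arguments": {
  "plan": [
    [[0, 0, 0, 0, 0], [0, 0, 0, 0, 0], [0, 0, 0, 0, 0], [0, 0, 0, 0, 0], [0, 0, 0, 0, 0], [0, 0, 0, 0, 0]]
  ]
}}

```text
time: 41.13
tool_pos: [0.4076, -0.2389, 0.0342]
ee_rot: [3.14, 0.0, 1.451]
wrist_force: [-0.7, 0.5, 2.5]
width: 0.0089
```

Request:
{"name": "step_arm", "arguments": {
  "plan": [
    [[15, -2, 0, 0, 0], [40, -5, 0, 0, 0], [65, -8, 0, 0, 0], [90, -11, 0, 0, 0], [115, -14, 0, 0, 0], [138, -16, 0, 0, 0], [152, -18, 0, 0, 0], [160, -19, 0, 0, 0]]
  ]
}}

```text
time: 41.8
tool_pos: [0.5663, -0.2602, 0.0342]
ee_rot: [-3.137, 0.005, 1.451]
wrist_force: [-19.5, -2.4, 13.2]
width: 0.009
```

Request:
{"name": "step_arm", "arguments": {
  "plan": [
    [[1, 0, 0, 0, 0], [2, 0, 0, 0, 0], [2, 0, 0, 0, 0], [2, 0, 0, 0, 0]]
  ]
}}

```text
time: 42.13
tool_pos: [0.5662, -0.2601, 0.0343]
ee_rot: [-3.136, 0.004, 1.45]
wrist_force: [-8.1, -4.8, 5.5]
width: 0.009
```

Request:
{"name": "step_arm", "arguments": {
  "plan": [
    [[0, 0, 0, 0, 15], [0, 0, 0, 0, 25], [0, 0, 0, 0, 35], [0, 0, 0, 0, 35], [0, 0, 20, 0, 35], [0, 0, 60, 0, 35], [0, 0, 100, 0, 35], [0, 0, 140, 0, 35]]
  ]
}}

```text
time: 42.8
tool_pos: [0.5689, -0.2569, 0.1742]
ee_rot: [-3.14, -0.001, 1.452]
wrist_force: [0.7, -0.1, -0.2]
width: 0.0327
```

Request:
{"name": "step_arm", "arguments": {
  "plan": [
    [[-40, 0, 10, 0, 35], [-80, 0, 10, 0, 35], [-120, -20, 10, 0, 35], [-150, -50, 10, 0, 35], [-170, -80, 10, 0, 35], [-190, -110, 10, 0, 35], [-190, -110, 10, 0, 35], [-190, -110, 10, 0, 35]]
  ]
}}

```text
time: 43.47
tool_pos: [0.3784, -0.3686, 0.1833]
ee_rot: [3.141, -0.001, 1.448]
wrist_force: [0.3, 0.3, 0.4]
width: 0.0329
```

```bash
python3 - <<'E'
from h import *
s=snap("scene","pics/s22.png");t=snap("top","pics/t22.png")
print([q for q in org(s) if q[0][4]>40]);print(org(t))
t0=load("pics/top0.npz");s0=load("pics/scene0.npz")
# handle shift vs the start, by phase-correlation of the handle window
for a,b,(x,y,w,h) in((t0,t,(408,205,54,30)),(s0,s,(225,250,40,40))):
    f=lambda q:cv2.GaussianBlur(cv2.cvtColor(q["frame"],cv2.COLOR_RGB2GRAY)[y:y+h,x:x+w].astype(np.float32),(0,0),.7)
    print("handle shift px",cv2.phaseCorrelate(f(a),f(b)),np.abs(f(a)-f(b)).mean())
    D=np.abs(a["frame"].astype(int)-b["frame"]).sum(2)
    print("bystander diffs",[round(float(D[r[1]:r[3],r[0]:r[2]].mean()),1) for r in ([(155,145,190,260),(220,130,260,170),(270,132,332,172),(345,138,380,170)] if a is t0 else [(320,140,400,168),(365,155,392,200),(340,195,380,240)])])
print(robot.get_obs()["wrist_force"].round(1))
E
python3 core.py t23
```

```text
[([279, 137, 11, 10, 86], array([284.1, 141.3])), ([303, 145, 11, 11, 92], array([308.1, 150. ]))]
[([255, 226, 13, 13, 127], array([261.1, 232.2])), ([249, 265, 12, 13, 133], array([254.6, 270.9]))]
handle shift px ((-0.013379256391303329, -0.02772307122415718), 0.9959674496709564) 2.2011573
bystander diffs [7.9, 6.1, 6.8, 7.7]
handle shift px ((-0.004776165474964955, 0.047095989999380805), 1.003462342992425) 3.3475769
bystander diffs [16.2, 10.3, 11.9]
[0.3 1.  0.4]
((263.2432861328125, 250.04055786132812), (28.76982307434082, 72.3355484008789), 9.462322235107422)
[[0.3949 0.2504 0.034 ]
 [0.5878 0.2239 0.034 ]
 [0.5768 0.1466 0.034 ]
 [0.3843 0.1735 0.034 ]] [0.486  0.1986 0.034 ] 1330
```

```bash
python3 -c "
from bench import robot
print(robot.close_job())"
```

```text
the job is handed in; nothing more can be done
None
```

I finished the whole sequence and handed the job in at about 43 s on the robot's clock; the hand-in reported no verdict.

- **Sign:** I levered it up against the fence, pinched it by the plate edge, carried it clear and lowered it over. It now lies core up on the mat. The core's centre measured the same to within about 1 mm in every look from before the first weight to the end.
- **Weights:** only two were in the tray. Both stand on the core, about 45 mm either side of its centre. Their bands sit within about 2 px of where upright weights should appear, in both camera views.
- **Tray:** I pulled it to its stop, then pushed it back in. In the final pictures the handle is within 0.05 px of where it started, in both views.
- **Other things:** the picture areas around the bystanders changed little from the start, so none appears to have moved. The arm ended clear of everything, with almost no force at the wrist.

**Disagreement:** the handle's travel first read 154 mm by hand, against the 160 mm stop. A closer reading gave about 158 mm, and the pull met 30–40 N at the end, so I took it as fully out.

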